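# Weigh a cast bracket on the spring scale and mark the reading

## Robot

A 6-joint arm with a two-finger parallel gripper is mounted at the origin on a cart in front of the work surface, level with it; the furniture and walls round the work are solid. World frame = base frame: x ahead of the robot, y to its left, z up, the work surface at z = 0. Lengths are in m, angles in degrees, forces in N, time in s.
With the tool pointing down it reaches from about 0.4 to 0.825 m from the base axis. Payload 7 kg.
Tool frame: the origin (TCP) lies midway between the tips of the shut fingers; the grasp point (between the pads) lies r.grasp_offset behind it (r.grasp_offset is the distance from the TCP to the grasp point, in m); z points along the fingers, y is the direction in which the jaws open and shut (so a half turn about z gives the same grasp; the last joint's range is limited). The gripper opens to 88 mm and grips with 3 to 60 N. Pads are 19 mm wide; open, the fingers measure 130 mm over their backs; the gripper's body (78 mm by 193 mm) begins 47 mm behind the grasp point.
Start: joints at [92.596, 20.546, 0.682, 0, -70.136, -16.507], TCP at [0.162, 0.655, 0.227] pointing down, gripper open.
Joint ranges: [-176.03, 176.03], [-82.01, 121.73], [-58.28, 71.71], [-173.87, 95.51], [-174.79, -0.11], [-173.66, 173.66]. Speed limits (degrees/s): [136.94, 136.94, 172.46, 180, 180, 180].

## Interface

Orientations are given as [roll, pitch, yaw] about the fixed x, y, z axes, in that order (R = Rz(yaw) Ry(pitch) Rx(roll)).
In Python, from plant import status, imaging, r gives the robot as it stands.
- The arm moves only by the tool apply_moves, never from a script. Its argument "moves" is a list of rows, each a list of 6 numbers: the shift along the tool's x, y, z in units of 200 mm (1.0 is 200 mm), then the turn, a rotation vector about the tool's x, y, z in units of 90 degrees (1.0 is 90 degrees). In form: [[tx, ty, tz, rx, ry, rz], ...]. A call has 1 to 12 rows; each row is the pose to reach, as a shift and turn from the pose measured when the call began, along the tool's axes at that moment; what a row does not reach only later rows make up. A row lasts 1/8 s, in which the tool goes at most 62.5 mm and 10.7 degrees, less where a joint would pass 70% of its speed; a pose out of reach is approached as far as the arm can. A call with a number of a shift or a turn outside -1 to 1 is refused whole. A call with a gripper value outside its range is refused whole. "hand" is the closure, from -1 (fully open) to 1 (shut), set as the call begins (left out, the last holds). The fingers move at their own pace and stop on an object; "grip_force" is the grip in N (left out, the last holds). Time passes only in rows, so rows that repeat a pose let the fingers close. It gives the time, the measured TCP pose, the force and the opening at its end, in the units of the state.
- status.get_state(): the state, without advancing time (a new reading comes with each control period).
- imaging.capture(name): name is "scene" or "top" or "wrist"; returns (picture, depth): 480x640x3 uint8, blue, green, red; 480x640 float32, m along the optical axis (not along the pixel's ray), 0 where there is no reading.
- imaging.camera_info(name): a dict with "fx", "fy", "cx", "cy" (pixels), "T" (4x4, takes a point from camera to world coordinates). Camera axes: x right, y up, looking along -z (the intrinsics and any distortion apply to the point x, -y, -z); pixel columns grow to the right and rows downward; lengths in m; the calibration is good to about 2 mm. A picture is of the moment at which its call begins: read the wrist's pose just before it. camera_info takes no time and is no camera call; for the wrist camera it gives the pose at the moment of the call.
- r.close_job(): hands the job in, once; it reports no verdict.
The state is a dict: "time_s": time; "joints": joint angles; "qd": joint speeds; "joint_torque": joint torques, N m; "tcp_pos": TCP position; "eef_rot": TCP orientation; "contact_force": force on the tool from outside, world axes, zero at the start; "moment": the same for the moment, N m; "gripper_width": finger opening in m.
Only numpy, scipy, OpenCV 4.12 (cv2) and the standard library are available. Lean on these libraries where they do the work, as an engineer would, in place of code of your own. Each camera call takes 0.05 s, during which the arm holds its last target.

## Task

Weigh the green cast bracket: hang it by its window on the hook of the spring scale, lowering it gently so that it does not drop onto the spring, let go and let it come to rest. Then bring the red marker down by its knob until its tip is level with the black pointer of the scale, and leave the bracket hanging still and the marker at the reading. Do not disturb the cup, the crucible and the wrench.

Things in the scene. Friction and masses are not known exactly. Their poses are not given: they have to be found in the camera images.
- bracket: green cast bracket standing on the bench, 165 tall, about 0.3 to 0.6 kg. Origin under the middle of its foot (60 x 90 x 14), z up. Web 14 thick (x), 60 wide (y), up to 110; a window goes through it along x, 34 wide, from 51 to 97 high, upper corners bevelled by 11. Above it a tab 14 (x) x 34 (y), from 110 to 165 high: grasp it from above. The same after a half turn
- bracket_tab (a point): centre of the bracket's tab, 147 mm above the underside; axes as the bracket's
- window_top (a point): middle of the top edge of the bracket's window, 97 mm above the underside: rests on the hook when hung; axes as the bracket's
- scale_stand: spring scale fixed to the bench: a two-rail aluminium column 32 (x) x 72 (y), 246 tall, on a grey base plate 150 x 170 x 14 mm that reaches from 100 in front of the column's centre to 50 behind it. Origin under the column's centre, z up; the hook points along the stand's -x, towards the robot; white graduated strip on the column's front, on its +y half
- hook_carriage (a joint): travel of the scale's hook and black pointer down from unloaded, in m, 0 to 0.09: a spring of 75 N/m (1 kg is 131 mm), lightly damped, so it bounces for 2 to 3 s; with the bracket it reads about 0.04 to 0.075
- hook_seat (a point): where a part's window rests on the hook: on top of the round 8 mm hook bar at its lowest place, 115 mm in front of the column's centre, 208 mm above the bench unloaded; it sinks with the load. Axes as the stand's: the bar runs along x, a straight bar from the carriage, dipping 6 mm at the seat
- hook_tip (a point): top of the hook's upturned free end, 29 mm in front of the seat (the stand's -x) and 16 above it; the open side from which a part is threaded on is the stand's -x. From the bar's underside at the seat (8 below the seat) to the tip's top is 24 mm
- scale_pointer (a point): end of the black pointer on the hook's carriage, at the white strip; sinks with the hook. Axes as the stand's
- marker (a joint): travel of the red marker down from its top stop, in m, 0 to 0.085; friction of about 3 N holds it wherever it is left; it starts near the top
- marker_tip (a point): end of the red marker's pointer, at the white strip, 4 mm to the left (the stand's +y) of the black pointer's end. Axes as the stand's
- marker_knob (a point): centre of the red knob on top of the marker's 9 mm rod, to the left of the column (66 mm along the stand's +y): knob 24 across and 28 tall, 121 above the marker's tip; grip it from above, or press it down. Axes as the stand's
- beaker: empty pale glass cup, 60 mm across and 101 tall, standing near the front edge of the bench; origin at the centre of its underside; to be left alone
- crucible: small open white crucible, 50 mm across, 42 tall, near the front edge of the bench; origin at the centre of its underside; to be left alone
- wrench: grey wrench, 168 x 34 x 8 mm, lying flat on the left beyond the bracket; origin at the centre of its underside; to be left alone

How it is judged (in metres and radians):
On the way, in this order (a step that is already met when the one before it is completed fails the run):
1. the bracket hangs by its window on the hook, let go and at rest (distance between window_top and hook_seat below 0.02 m and value of joint hook_carriage above 0.03 m and height (world z) of bracket above 0.01 m and angle between bracket's own z axis and vertical below 0.25 rad and contact force between bracket and the fingers below 0.05 N and contact force between bracket and the arm below 0.05 N and linear speed of bracket below 0.03 m/s and velocity of joint hook_carriage between -0.015 and 0.015 m/s), for 0.4 s.
2. the marker's tip is level with the scale's pointer, the bracket still hanging (distance between window_top and hook_seat below 0.02 m and value of joint hook_carriage above 0.03 m and height (world z) of bracket above 0.01 m and angle between bracket's own z axis and vertical below 0.25 rad and contact force between bracket and the fingers below 0.05 N and contact force between bracket and the arm below 0.05 N and z of marker_tip in the frame of scale_pointer between -0.005 and 0.005 m), for 0.2 s.
At the end, for the whole second after the job is handed in: The bracket hangs by its window on the hook (top of the window within 20 mm of the seat, within 0.25 rad of upright, clear of the bench, the hook at least 30 mm down), let go and at rest (under 30 mm/s, hook under 15 mm/s), and the red marker's tip is within 5 mm in height of the black pointer (all of step 2 and linear speed of bracket below 0.03 m/s and velocity of joint hook_carriage between -0.015 and 0.015 m/s); the robot touches nothing.
It fails at once if the bracket is dropped onto the spring: the hook sinks faster than 0.4 m/s (velocity of joint hook_carriage above 0.4 m/s).
It fails at once if the cup, the crucible or the wrench is pushed more than 30 mm (distance of any of beaker, crucible, wrench from where it was at the start of the episode above 0.03 m).
It also fails if it takes over 64 s, if anything falls off the work surface, if the arm or the gripper's body presses on something with over 40 N, if the wrist force passes 120 N, or if a joint passes its speed limit or range.

## Working session

There is one attempt and no reset: what is moved stays moved. The work goes in short steps, Python scripts to look and compute and a tool call to move; the robot and the scene stay as the last step left them, time stands still between calls to the robot, and variables do not carry over. Pictures are saved under pics/ and viewed, and the job is handed in when it is done.

Besides the shell and the picture viewer there is one more tool, called after "Request:" by a JSON object that holds its "name" and its "arguments", one argument or row to a line. apply_moves: Moves the arm, as the interface text tells. Its arguments: {"type":"object","properties":{"moves":{"type":"array","items":{"type":"array","items":{"type":"number"}}},"hand":{"type":"number"},"grip_force":{"type":"number"}},"required":["moves"]}

```bash
mkdir -p pics; ls; python3 - <<'E'
from plant import status, imaging, r
import cv2
print(status.get_state(), r.grasp_offset)
for n in ("scene","top","wrist"):
    i=imaging.camera_info(n); print(n,i)
    p,d=imaging.capture(n); cv2.imwrite(f"pics/{n}0.png",p)
    import numpy as np; np.save(f"pics/{n}0.npy",d)
E
```

```text
pics
{'time_s': 0.0, 'joints': array([ 9.25939364e+01,  2.05898017e+01,  6.34327457e-01, -2.15925634e-02,
       -7.01353143e+01, -1.65063598e+01]), 'qd': array([-0.09779051, -0.00894268,  0.02026352, -0.06099602,  0.00259017,
       -0.05639938]), 'joint_torque': array([-1.27568356e-06, -5.82721245e+01,  2.93058693e+01,  6.99716493e+00,
        7.05792612e-03, -1.60461550e-04]), 'tcp_pos': array([0.16220134, 0.65472024, 0.2256407 ]), 'eef_rot': array([ 1.79907185e+02, -6.33567403e-03, -1.39197716e+01]), 'contact_force': array([0.51289375, 0.39806115, 0.93030141]), 'moment': array([ 0.00151705, -0.03463937, -0.01211842]), 'gripper_width': 0.08782162901900398} 0.0188
scene {'fx': 593.0071986216143, 'fy': 593.0071986216143, 'cx': 317.92173543999354, 'cy': 237.3538040281648, 'T': array([[ 0.59084996,  0.30149573, -0.74832924, -0.44094884],
       [-0.80676176,  0.22727831, -0.5454173 , -0.72329515],
       [ 0.00563802,  0.9259832 ,  0.37752261,  0.7261961 ],
       [ 0.        ,  0.        ,  0.        ,  1.        ]])}
top {'fx': 598.2361194157878, 'fy': 598.2361194157878, 'cx': 327.379173003295, 'cy': 242.15478292719376, 'T': array([[-0.01553024,  0.98008998, -0.19794553,  0.32630476],
       [-0.99984349, -0.01354451,  0.01138177,  0.01377916],
       [ 0.00847408,  0.19809131,  0.98014694,  1.4618405 ],
       [ 0.        ,  0.        ,  0.        ,  1.        ]])}
wrist {'fx': 336.0016541660685, 'fy': 336.0016541660685, 'cx': 315.45000262697596, 'cy': 238.97724977233253, 'T': array([[-0.24048964,  0.93914141,  0.24531235,  0.22710056],
       [-0.97065007, -0.23314648, -0.05900141,  0.63875162],
       [ 0.00178305, -0.25230168,  0.96764698,  0.38395745],
       [ 0.        ,  0.        ,  0.        ,  1.        ]])}
```

View pics/scene0.png

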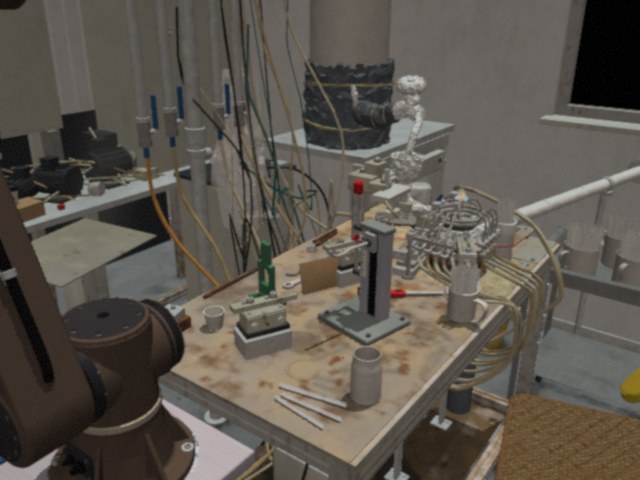

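View pics/top0.png

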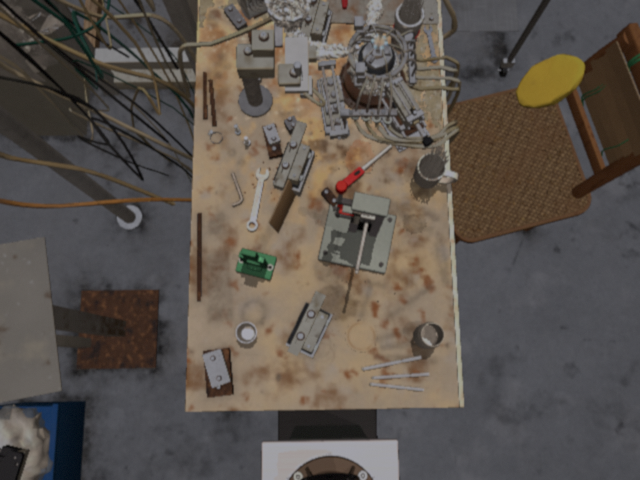

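View pics/wrist0.png

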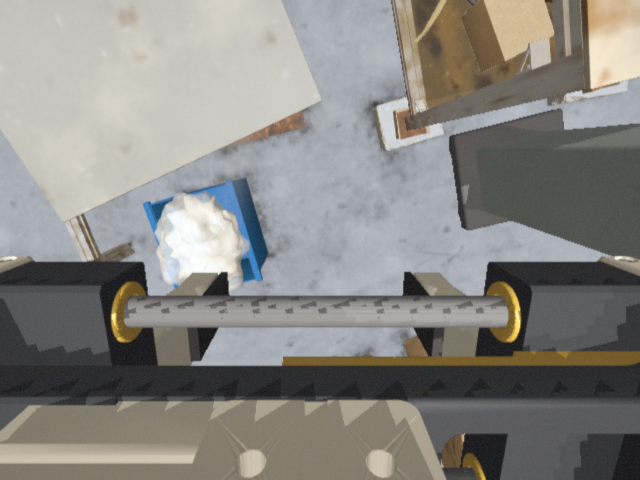

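The scene shows the green bracket at about (266,268), the scale column at about (376,270) and the red knob at (358,187). In the top view the bracket is at (257,265) and the stand at (360,235). The wrist view shows only the floor. I'll build point clouds and fit poses.

```bash
cat > h.py <<'E'
import numpy as np, cv2
from plant import status, imaging, r
def cloud(d,info):
    v,u=np.mgrid[0:480,0:640]
    X=(u-info['cx'])/info['fx']*d; Y=-(v-info['cy'])/info['fy']*d
    P=np.stack([X,Y,-d],-1)
    return P@info['T'][:3,:3].T+info['T'][:3,3]
def proj(p,info):
    T=info['T']; c=(np.asarray(p)-T[:3,3])@T[:3,:3]
    return np.array([info['cx']+info['fx']*c[...,0]/-c[...,2], info['cy']-info['fy']*c[...,1]/-c[...,2]]).T
def zoom(name,img,u0,v0,w,h,s):
    cv2.imwrite(name,cv2.resize(img[v0:v0+h,u0:u0+w],None,fx=s,fy=s,interpolation=cv2.INTER_CUBIC))
E
python3 - <<'E'
from h import *
for n,(u0,v0,w,h) in dict(scene=(220,160,200,190),top=(220,130,200,190)).items():
    p=cv2.imread(f"pics/{n}0.png"); zoom(f"pics/{n}0z.png",p,u0,v0,w,h,3.1 if 1 else 0)
    d=np.load(f"pics/{n}0.npy"); i=imaging.camera_info(n); C=cloud(d,i)
    hsv=cv2.cvtColor(p,cv2.COLOR_BGR2HSV)
    g=(hsv[...,0]>45)&(hsv[...,0]<85)&(hsv[...,1]>110)&(d>0)
    Q=C[g]; Q=Q[(abs(Q[:,0]-.6)<.4)&(abs(Q[:,1])<.4)&(Q[:,2]>-.02)&(Q[:,2]<.25)]
    print(n,len(Q),Q.min(0),Q.max(0))
    for lo,hi in ((-.01,.02),(.02,.1),(.115,.15),(.15,.18)):
        q=Q[(Q[:,2]>lo)&(Q[:,2]<hi)]
        if len(q)>4:
            print(lo,len(q),q.mean(0).round(4),cv2.minAreaRect((q[:,:2]*1000).astype(np.float32)))
    rd=((hsv[...,0]<8)|(hsv[...,0]>172))&(hsv[...,1]>150)&(d>0)
    Q=C[rd];Q=Q[(Q[:,2]>.05)&(Q[:,2]<.5)&(abs(Q[:,1])<.4)&(Q[:,0]<1.1)]
    print('red',len(Q)); 
    for q in Q[::max(1,len(Q)//15)]: print(q.round(3))
E
```

```text
scene 129 [ 0.5513178  -0.09539891  0.02775023] [0.65085887 0.19313321 0.1702328 ]
0.02 74 [0.5671 0.1358 0.0635] ((596.9275512695312, 45.465911865234375), (35.307247161865234, 296.4885559082031), 15.250925064086914)
0.115 16 [0.5776 0.1133 0.1321] ((605.73828125, 37.869285583496094), (10.938453674316406, 268.1513977050781), 20.351165771484375)
0.15 15 [0.5796 0.1117 0.1607] ((603.5028076171875, 38.340667724609375), (15.1470308303833, 268.1048583984375), 17.464561462402344)
red 149
[ 0.668 -0.019  0.332]
[ 0.666 -0.024  0.331]
[ 0.662 -0.026  0.33 ]
[ 0.659 -0.028  0.329]
[ 0.659 -0.028  0.326]
[ 0.659 -0.028  0.324]
[ 0.656 -0.03   0.323]
[ 0.655 -0.031  0.321]
[ 0.658 -0.029  0.317]
[ 0.659 -0.029  0.315]
[ 0.659 -0.029  0.312]
[ 0.661 -0.03   0.309]
[ 0.662 -0.028  0.202]
[ 0.65  -0.03   0.202]
[ 0.659 -0.033  0.197]
[ 0.648 -0.042  0.198]
[-0.13  -0.063  0.274]
top 130 [ 0.54197353 -0.10240244  0.00982105] [0.64919295 0.20419486 0.16430562]
-0.01 14 [0.5488 0.1765 0.0136] ((547.4398803710938, 178.43170166015625), (11.577220916748047, 51.28251266479492), 2.4623875617980957)
0.02 67 [0.5614 0.1617 0.0507] ((596.8102416992188, 46.51300048828125), (28.847606658935547, 311.865234375), 16.1408634185791)
0.115 26 [0.5608 0.1705 0.1369] ((560.8533935546875, 171.95724487304688), (7.636194229125977, 32.09536361694336), 0.46877461671829224)
0.15 15 [0.5608 0.1691 0.1571] ((560.5913696289062, 171.2439727783203), (7.909926414489746, 28.545534133911133), 4.596283435821533)
red 167
[ 0.678 -0.024  0.329]
[ 0.673 -0.034  0.336]
[ 0.675 -0.038  0.325]
[ 0.671 -0.038  0.332]
[ 0.668 -0.038  0.334]
[ 0.666 -0.038  0.334]
[ 0.665 -0.038  0.331]
[ 0.662 -0.036  0.332]
[ 0.661 -0.038  0.329]
[ 0.659 -0.02   0.325]
[ 0.656 -0.026  0.325]
[ 0.662 -0.025  0.207]
[ 0.662 -0.028  0.179]
[ 0.649 -0.031  0.205]
[ 0.643 -0.042  0.2  ]
[ 0.639 -0.055  0.197]
```

View pics/scene0z.png

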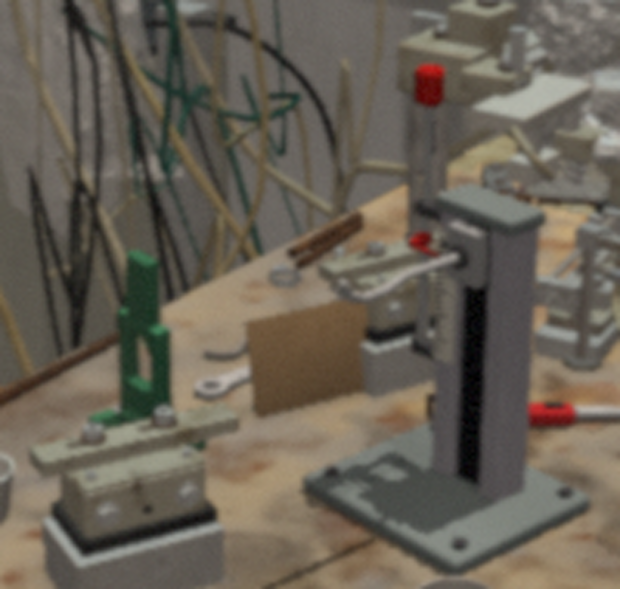

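View pics/top0z.png

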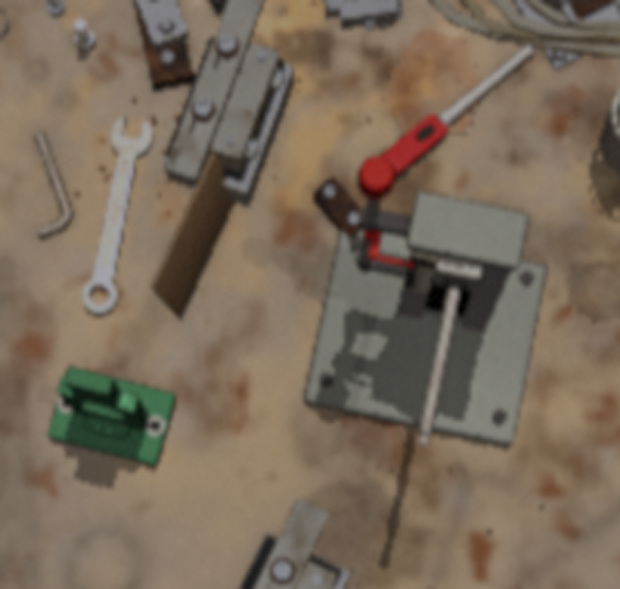

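The zooms show the bracket foot corners and the plate corners clearly. The hook bar points from the column toward the bottom of the image, turned about 10°. I'll fit poses to the picked corners.

```bash
cat > fit.py <<'E'
from h import *
from scipy.optimize import least_squares
def top(u,v): return np.array([220+u/3.1,130+v/3.1])
def sc(u,v): return np.array([220+u/3.1,160+v/3.1])
it=imaging.camera_info('top'); is_=imaging.camera_info('scene')
def w(pose,m):
    x,y,a=pose; c,s=np.cos(a),np.sin(a)
    return np.array([x+c*m[0]-s*m[1],y+s*m[0]+c*m[1],m[2]])
def fit(obs,x0):
    f=lambda p:np.concatenate([proj(w(p,m),i)-o for i,o,m in obs])
    s=least_squares(f,x0,loss='soft_l1'); print(s.x[:2].round(4),np.degrees(s.x[2]).round(2)); print(f(s.x).reshape(-1,2).round(1).tolist()); return s.x
S=fit([(it,top(305,402),(-.1,.085,.014)),(it,top(512,445),(-.1,-.085,.014)),(it,top(547,265),(.05,-.085,.014)),
 (is_,sc(305,480),(-.1,.085,.014)),(is_,sc(455,562),(-.1,-.085,.014)),(is_,sc(590,500),(.05,-.085,.014))],[.7,-.1,-.1])
B=fit([(it,top(70,367),(.03,.045,.014)),(it,top(176,393),(.03,-.045,.014)),(it,top(157,465),(-.03,-.045,.014)),(it,top(50,437),(-.03,.045,.014))],[.57,.17,-.1])
for n,m in dict(seat=(-.115,0,.208),tip=(-.144,0,.224),knob=(0,.066,.32)).items():
    q=w(S,m); print(n,q.round(4),'top zoom',((proj(q,it)-[220,130])*3.1).round(0),'scene zoom',((proj(q,is_)-[220,160])*3.1).round(0))
for m in ((0,.017,.165),(0,-.017,.165),(0,0,.11),(-.007,.03,.11),(-.007,-.03,.11)):
    q=w(B,m); print('tab',q.round(4),((proj(q,it)-[220,130])*3.1).round(0),((proj(q,is_)-[220,160])*3.1).round(0))
np.save('S.npy',S);np.save('B.npy',B)
E
python3 fit.py
```

```text
[ 0.6543 -0.0839] -12.59
[[-0.4, -0.0], [0.8, 0.1], [0.6, -0.2], [-2.1, -1.5], [-0.2, 0.9], [0.6, -1.4]]
[0.5666 0.1713] -15.11
[[-0.4, -0.5], [0.7, -0.0], [0.4, 0.3], [-0.7, 0.3]]
seat [ 0.5421 -0.0589  0.208 ] top zoom [418. 400.] scene zoom [363. 286.]
tip [ 0.5138 -0.0525  0.224 ] top zoom [411. 437.] scene zoom [333. 276.]
knob [ 0.6687 -0.0195  0.32  ] top zoom [361. 176.] scene zoom [419.  81.]
tab [0.5711 0.1877 0.165 ] [ 67. 375.] [128. 249.]
tab [0.5622 0.1549 0.165 ] [113. 387.] [152. 262.]
tab [0.5666 0.1713 0.11  ] [ 99. 394.] [142. 319.]
tab [0.5677 0.2021 0.11  ] [ 58. 393.] [114. 309.]
tab [0.5521 0.1442 0.11  ] [136. 413.] [156. 334.]
```

```bash
cat >> h.py <<'E'
from scipy.spatial.transform import Rotation as Ro
def go(pos,yaw,roll=180.,pitch=0.):
    s=status.get_state(); R0=Ro.from_euler('xyz',s['eef_rot'],degrees=True); R1=Ro.from_euler('xyz',[roll,pitch,yaw],degrees=True)
    t=R0.inv().apply(np.array(pos)-s['tcp_pos'])/.2; w=(R0.inv()*R1).as_rotvec(degrees=True)/90
    print('t',s['time_s'],'at',s['tcp_pos'].round(4),s['eef_rot'].round(1),'F',s['contact_force'].round(1),'w',round(s['gripper_width'],4))
    print('row',t.round(3),w.round(3),'dist',np.linalg.norm(t)*200)
E
python3 - <<'E'
from h import *
go([.40,.45,.27],-60)
go([.567,.171,.27],-105)
it=imaging.camera_info('top');d=np.load('pics/top0.npy');C=cloud(d,it)
p=cv2.imread('pics/top0.png')
for v in range(222,276,4):
    u0=np.argmin(d[v,345:375])+345
    print(v,u0,C[v,u0].round(3))
E
```

```text
t 0.15 at [0.1622 0.6549 0.2259] [179.9  -0.  -13.9] F [ 0.3  0.4 -0.8] w 0.0875
row [ 1.4    0.709 -0.22 ] [ 0.001 -0.     0.512] dist 316.9525932873524
t 0.15 at [0.1622 0.6549 0.2259] [179.9  -0.  -13.9] F [ 0.3  0.4 -0.8] w 0.0875
row [ 2.546  1.862 -0.218] [ 1.000e-03 -1.000e-03  1.012e+00] dist 632.3916942308971
222 370 [ 0.62  -0.092  0.22 ]
226 367 [ 0.613 -0.086  0.213]
230 365 [ 0.604 -0.082  0.213]
234 363 [ 0.594 -0.077  0.218]
238 363 [ 0.586 -0.077  0.215]
242 362 [ 0.578 -0.074  0.213]
246 363 [ 0.569 -0.076  0.213]
250 361 [ 0.561 -0.072  0.212]
254 359 [ 0.552 -0.068  0.211]
258 359 [ 0.544 -0.067  0.21 ]
262 357 [ 0.535 -0.063  0.212]
266 356 [ 0.526 -0.06   0.215]
270 357 [ 0.517 -0.062  0.22 ]
274 349 [ 0.54  -0.055  0.005]
```

Request:
{"name": "apply_moves", "arguments": {
  "moves": [
    [0.25, 0.17, -0.06, 0, 0, 0.1],
    [0.5, 0.35, -0.12, 0, 0, 0.2],
    [0.75, 0.52, -0.18, 0, 0, 0.3],
    [1.0, 0.7, -0.22, 0, 0, 0.4],
    [1.0, 0.7, -0.22, 0, 0, 0.5],
    [1.0, 0.7, -0.22, 0, 0, 0.5]
  ],
  "hand": -1
}}

```text
time_s: 0.9
tcp_pos: [0.3231, 0.4703, 0.2702]
eef_rot: [180.0, -0.0, -58.9]
contact_force: [-0.4, 0.1, -0.8]
gripper_width: 0.0876
```

```bash
python3 - <<'E'
from h import *
go([.567,.171,.27],-105)
E
```

```text
t 0.9 at [0.3231 0.4703 0.2702] [180.   -0.  -58.9] F [-0.4  0.1 -0.8] w 0.0876
row [ 1.911 -0.272  0.002] [ 0.    -0.001  0.512] dist 386.11809242664344
```

Request:
{"name": "apply_moves", "arguments": {
  "moves": [
    [0.3, -0.04, 0, 0, 0, 0.1],
    [0.6, -0.08, 0, 0, 0, 0.2],
    [0.85, -0.12, 0, 0, 0, 0.3],
    [1.0, -0.14, 0, 0, 0, 0.4],
    [1.0, -0.14, 0, 0, 0, 0.51],
    [1.0, -0.14, 0, 0, 0, 0.51]
  ]
}}

```text
time_s: 1.65
tcp_pos: [0.4502, 0.3138, 0.2698]
eef_rot: [180.0, -0.1, -104.6]
contact_force: [0.3, -0.3, 0.4]
gripper_width: 0.0871
```

```bash
python3 - <<'E'
from h import *
go([.567,.171,.27],-105)
i=imaging.camera_info('wrist');p,d=imaging.capture('wrist'); cv2.imwrite('pics/w1.png',p);np.savez('pics/w1.npz',d=d,**i)
E
```

```text
t 1.65 at [0.4502 0.3138 0.2698] [ 1.800e+02 -1.000e-01 -1.046e+02] F [ 0.3 -0.3  0.4] w 0.0871
row [ 0.544 -0.745 -0.   ] [ 0.    -0.001  0.005] dist 184.4763040731163
```

View pics/w1.png

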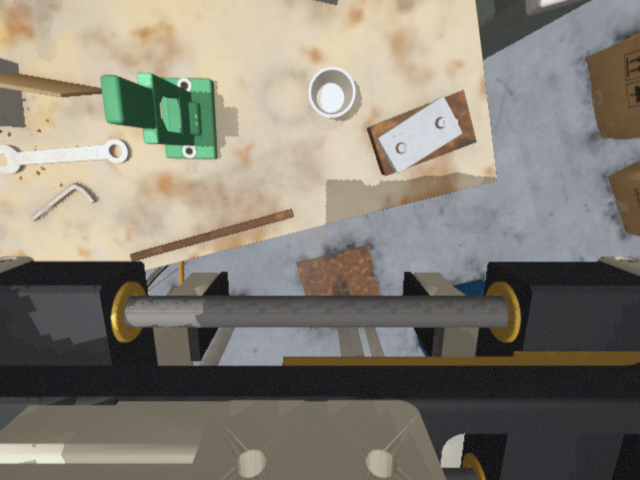

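The wrist view shows the bracket at (100–217, 75–160) and the crucible at (332,92). I'll measure the tab top from the depth.

```bash
python3 - <<'E'
from h import *
z=np.load('pics/w1.npz');i={k:z[k] for k in z.files};d=i['d'];C=cloud(d,i)
p=cv2.imread('pics/w1.png');hsv=cv2.cvtColor(p,cv2.COLOR_BGR2HSV)
g=(hsv[...,0]>45)&(hsv[...,0]<90)&(hsv[...,1]>90)&(d>0);g[260:]=0
for lo,hi in ((.005,.018),(.03,.1),(.115,.16),(.158,.175)):
    q=C[g&(C[...,2]>lo)&(C[...,2]<hi)]; print(lo,len(q),q.mean(0).round(4),cv2.minAreaRect((q[:,:2]*1000).astype(np.float32)))
q=C[g];print(np.percentile(q[:,2],[1,50,99,100]))
B=np.load('B.npy');c,s=np.cos(B[2]),np.sin(B[2])
for m in ((.03,.045,.014),(-.03,.045,.014),(-.03,-.045,.014),(.03,-.045,.014),(.007,.017,.165),(-.007,.017,.165),(-.007,-.017,.165),(.007,-.017,.165)):
    w=(B[0]+c*m[0]-s*m[1],B[1]+s*m[0]+c*m[1],m[2]); u=proj(w,i); print(m,u.round(1)); cv2.circle(p,tuple(int(round(x*1)) for x in u),1,(0,0,255),-1)
zoom('pics/w1z.png',p,80,50,160,130,5)
E
```

```text
0.005 1773 [0.5576 0.1784 0.0136] ((566.7236938476562, 174.63128662109375), (87.40328979492188, 59.09098434448242), 74.48873138427734)
0.03 1462 [0.5629 0.175  0.0604] ((567.0759887695312, 174.41880798339844), (59.50966262817383, 14.237231254577637), 74.55853271484375)
0.115 1187 [0.5615 0.177  0.139 ] ((561.9780883789062, 176.4971923828125), (33.88925552368164, 7.839001655578613), 64.99821472167969)
0.158 994 [0.5658 0.1753 0.1639] ((566.9970703125, 175.20339965820312), (32.34511947631836, 14.009785652160645), 76.23641967773438)
[0.01170661 0.07226355 0.1657401  0.16710227]
(0.03, 0.045, 0.014) [164.9 155.4]
(-0.03, 0.045, 0.014) [215.1 155.8]
(-0.03, -0.045, 0.014) [209.9  73.7]
(0.03, -0.045, 0.014) [156.7  73.2]
(0.007, 0.017, 0.165) [103.8 118.4]
(-0.007, 0.017, 0.165) [122.8 118.6]
(-0.007, -0.017, 0.165) [116.4  68.3]
(0.007, -0.017, 0.165) [96.8 68.1]
```

View pics/w1z.png

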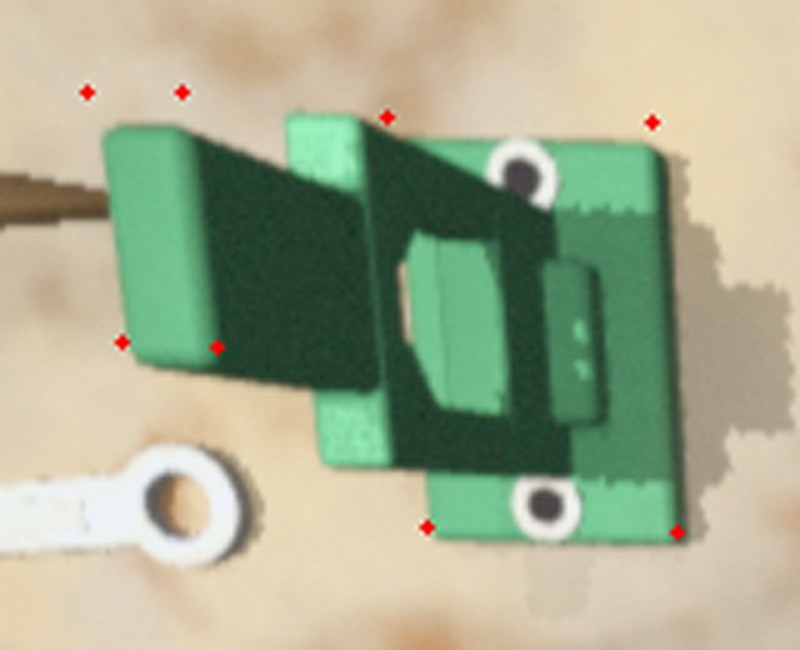

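Wrist: foot centre (0.567,0.1745), yaw −15.4°, tab top at 0.165, which matches the given heights. The top view agrees within 3 mm. I'll move over the tab.

```bash
python3 - <<'E'
from h import *
go([.567,.1745,.27],-105.2)
E
```

```text
t 1.7 at [0.45   0.314  0.2699] [ 1.800e+02 -1.000e-01 -1.044e+02] F [ 0.5  0.1 -0.2] w 0.088
row [ 0.53 -0.74 -0.  ] [ 0.    -0.001  0.009] dist 182.04682894546943
```

Request:
{"name": "apply_moves", "arguments": {
  "moves": [
    [0.13, -0.18, 0, 0, 0, 0.01],
    [0.3, -0.4, 0, 0, 0, 0.01],
    [0.45, -0.62, 0, 0, 0, 0.01],
    [0.53, -0.74, 0, 0, 0, 0.01],
    [0.53, -0.74, 0, 0, 0, 0.01],
    [0.53, -0.74, 0, 0, 0, 0.01]
  ]
}}

```text
time_s: 2.45
tcp_pos: [0.5665, 0.1752, 0.2697]
eef_rot: [180.0, -0.1, -105.1]
contact_force: [-0.0, 0.4, 0.1]
gripper_width: 0.0875
```

```bash
python3 - <<'E'
from h import *
go([.567,.1745,.128],-105.2)
i=imaging.camera_info('wrist');p,d=imaging.capture('wrist'); cv2.imwrite('pics/w2.png',p);np.savez('pics/w2.npz',d=d,**i)
E
```

```text
t 2.45 at [0.5665 0.1752 0.2697] [ 1.800e+02 -1.000e-01 -1.051e+02] F [-0.   0.4  0.1] w 0.0875
row [ 0.002 -0.004  0.708] [ 0.001 -0.001  0.001] dist 141.69379672949486
```

View pics/w2.png

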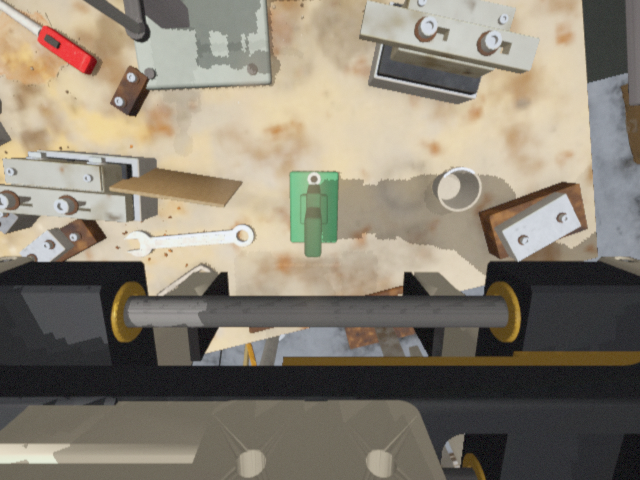

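The tab is at (314,255), centred between the fingers. I'll descend and grip.

Request:
{"name": "apply_moves", "arguments": {
  "moves": [
    [0, 0, 0.2, 0, 0, 0],
    [0, 0, 0.4, 0, 0, 0],
    [0, 0, 0.55, 0, 0, 0],
    [0, 0, 0.65, 0, 0, 0],
    [0, 0, 0.705, 0, 0, 0],
    [0, 0, 0.705, 0, 0, 0]
  ]
}}

```text
time_s: 3.25
tcp_pos: [0.5658, 0.1758, 0.1286]
eef_rot: [179.9, -0.1, -105.0]
contact_force: [0.7, -0.6, 0.2]
gripper_width: 0.0878
```

Request:
{"name": "apply_moves", "arguments": {
  "moves": [
    [0, 0, 0, 0, 0, 0],
    [0, 0, 0, 0, 0, 0],
    [0, 0, 0, 0, 0, 0],
    [0, 0, 0, 0, 0, 0],
    [0, 0, 0, 0, 0, 0],
    [0, 0, 0, 0, 0, 0],
    [0, 0, 0, 0, 0, 0],
    [0, 0, 0, 0, 0, 0]
  ],
  "hand": 1,
  "grip_force": 30
}}

```text
time_s: 4.25
tcp_pos: [0.5662, 0.1759, 0.1288]
eef_rot: [180.0, -0.1, -105.0]
contact_force: [2.0, -0.6, -0.6]
gripper_width: 0.0142
```

```bash
python3 - <<'E'
from h import *
go([.567,.1745,.128],-105.2)
E
```

```text
t 4.25 at [0.5662 0.1759 0.1288] [ 1.80e+02 -1.00e-01 -1.05e+02] F [ 2.  -0.6 -0.6] w 0.0142
row [ 0.006 -0.006  0.004] [ 0.    -0.001  0.002] dist 1.7762201573422387
```

Gripped: the opening is 14.2 mm, as expected. Now I'll lift it.

Request:
{"name": "apply_moves", "arguments": {
  "moves": [
    [0, 0, -0.05, 0, 0, 0],
    [0, 0, -0.2, 0, 0, 0],
    [0, 0, -0.4, 0, 0, 0],
    [0, 0, -0.6, 0, 0, 0],
    [0, 0, -0.75, 0, 0, 0],
    [0, 0, -0.8, 0, 0, 0],
    [0, 0, -0.8, 0, 0, 0]
  ]
}}

```text
time_s: 5.12
tcp_pos: [0.566, 0.1762, 0.2886]
eef_rot: [180.0, -0.1, -105.0]
contact_force: [0.3, 0.2, -3.8]
gripper_width: 0.014
```

```bash
python3 - <<'E'
from h import *
go([.445,-.043,.288],-103)
E
```

```text
t 5.125 at [0.566  0.1762 0.2886] [ 1.80e+02 -1.00e-01 -1.05e+02] F [ 0.3  0.2 -3.8] w 0.014
row [1.215 0.3   0.005] [ 0.001 -0.001 -0.023] dist 250.37478953454237
```

Request:
{"name": "apply_moves", "arguments": {
  "moves": [
    [0.1, 0.1, 0, 0, 0, 0],
    [0.25, 0.25, 0, 0, 0, 0],
    [0.45, 0.4, 0, 0, 0, -0.02],
    [0.65, 0.45, 0, 0, 0, -0.02],
    [0.85, 0.45, 0, 0, 0, -0.02],
    [0.95, 0.45, 0, 0, 0, -0.02],
    [1.0, 0.45, 0, 0, 0, -0.02],
    [1.0, 0.45, 0, 0, 0, -0.02]
  ]
}}

```text
time_s: 6.12
tcp_pos: [0.4274, 0.0063, 0.2885]
eef_rot: [179.9, -0.1, -103.3]
contact_force: [0.4, 0.2, -3.4]
gripper_width: 0.014
```

```bash
python3 - <<'E'
from h import *
go([.445,-.043,.288],-103)
for n in('wrist','scene','top'):
  i=imaging.camera_info(n);p,d=imaging.capture(n); cv2.imwrite(f'pics/{n}3.png',p);np.savez(f'pics/{n}3.npz',d=d,**i)
E
```

```text
t 6.125 at [0.4274 0.0063 0.2885] [ 1.799e+02 -1.000e-01 -1.033e+02] F [ 0.4  0.2 -3.4] w 0.014
row [ 0.22  -0.142  0.003] [ 0.001 -0.001 -0.003] dist 52.371026491123686
```

View pics/wrist3.png

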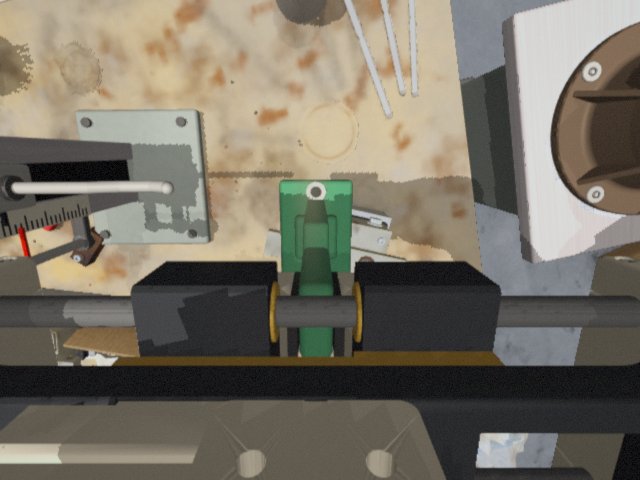

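View pics/scene3.png

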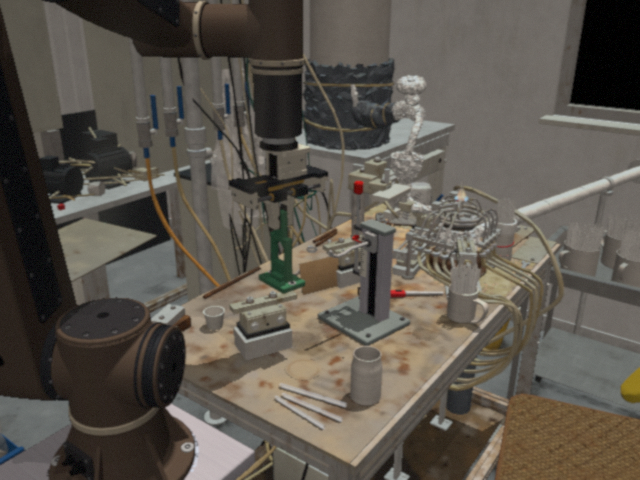

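The wrist view shows the hook bar level from (12,187) to the tip at (167,187), so it is parallel to the jaw axis. I'll measure it in 3D and check it by triangulating with the top view.

```bash
python3 - <<'E'
from h import *
z=np.load('pics/wrist3.npz');i={k:z[k] for k in z.files};d=i['d'];C=cloud(d,i)
P=[]
for u in range(20,172,8):
    col=C[170:205,u]; ok=(d[170:205,u]>0)&(col[:,2]>.19)&(col[:,2]<.26)
    q=col[ok]; 
    if len(q): 
        vs=np.arange(170,205)[ok]; k=q[:,2].argmax(); print(u,vs.min(),vs.max(),q.mean(0).round(4),'ztop',q[:,2].max().round(4)); P.append(q.mean(0))
P=np.array(P); a=np.polyfit(P[:,0],P[:,1],1); print('slope deg',np.degrees(np.arctan(a[0])),'y at .542',np.polyval(a,.542))
# plate corners by color? plate top z
m=(C[...,2]>.008)&(C[...,2]<.02)&(d>0); m[:, 230:]=0; m[260:]=0
q=C[m]; print(len(q),cv2.minAreaRect((q[:,:2]*1000).astype(np.float32)))
zoom('pics/w3z.png',cv2.imread('pics/wrist3.png'),0,100,220,165,3.6)
z=np.load('pics/top3.npz');it={k:z[k] for k in z.files}
p=cv2.imread('pics/top3.png')
for x in (P[0],P[-1]): print(proj(x,it))
zoom('pics/t3z.png',p,280,160,140,130,5)
E
```

```text
20 170 204 [ 0.6202 -0.084   0.2066] ztop 0.2156
28 170 204 [ 0.6203 -0.0833  0.2   ] ztop 0.2145
36 182 192 [ 0.6043 -0.0808  0.2126] ztop 0.2143
44 182 192 [ 0.5986 -0.0795  0.213 ] ztop 0.2145
52 182 192 [ 0.5931 -0.0782  0.2131] ztop 0.2145
60 182 192 [ 0.5879 -0.077   0.213 ] ztop 0.2142
68 182 192 [ 0.5825 -0.0757  0.2131] ztop 0.2146
76 181 192 [ 0.5771 -0.0748  0.2129] ztop 0.2144
84 181 192 [ 0.5719 -0.0735  0.2126] ztop 0.214
92 181 192 [ 0.5671 -0.0723  0.2118] ztop 0.213
100 181 192 [ 0.5628 -0.0711  0.2101] ztop 0.2122
108 181 191 [ 0.5579 -0.0702  0.2091] ztop 0.2104
116 181 191 [ 0.5532 -0.069   0.2077] ztop 0.209
124 180 191 [ 0.5483 -0.0678  0.2067] ztop 0.2086
132 180 191 [ 0.5428 -0.0668  0.2064] ztop 0.2078
140 180 191 [ 0.537  -0.0654  0.207 ] ztop 0.208
148 180 191 [ 0.5315 -0.0641  0.207 ] ztop 0.2097
156 180 191 [ 0.5245 -0.0628  0.2103] ztop 0.2121
164 181 192 [ 0.5139 -0.0608  0.222 ] ztop 0.2241
slope deg -12.505573011509602 y at .542 -0.06669200852635745
12670 ((664.3145751953125, -73.07166290283203), (191.8808135986328, 214.80784606933594), 76.8770751953125)
[365.67808798 223.24836195]
[356.55827941 271.12999586]
```

View pics/w3z.png

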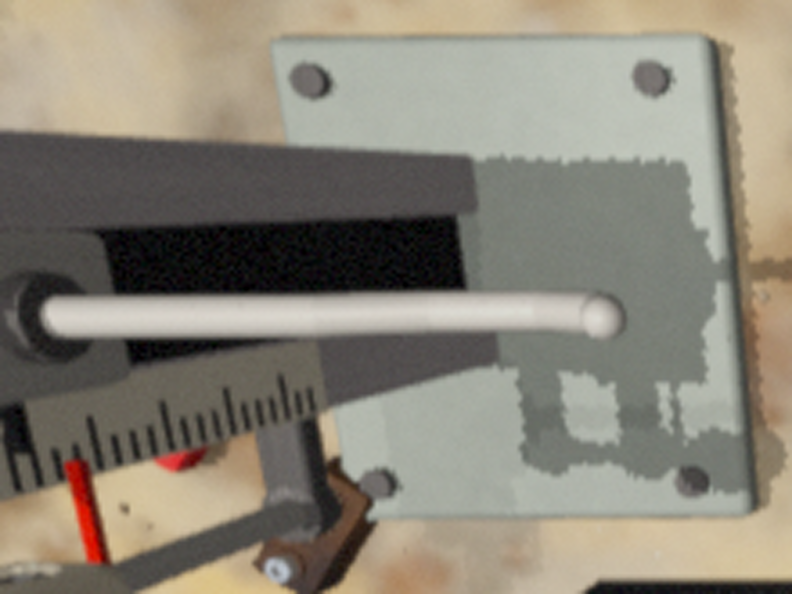

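View pics/t3z.png

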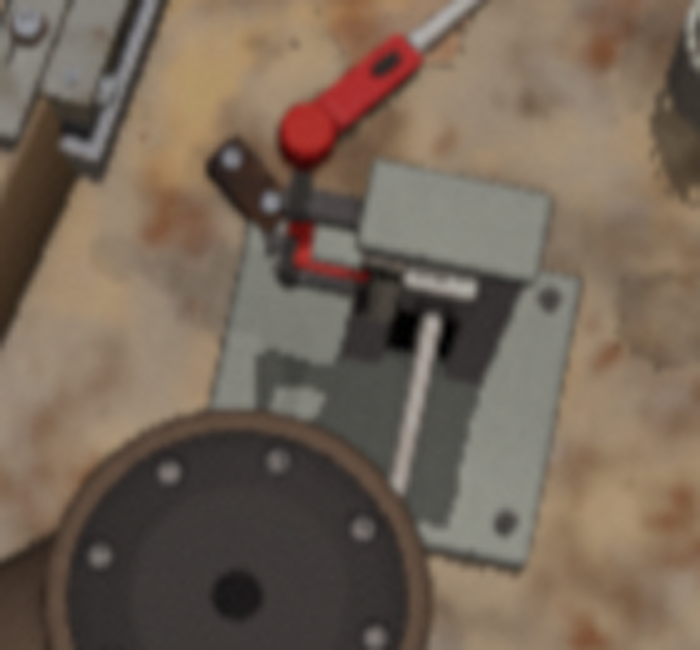

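```bash
python3 - <<'E'
from h import *
z=np.load('pics/wrist3.npz');i={k:z[k] for k in z.files};d=i['d'];C=cloud(d,i)
s=status.get_state();R0=Ro.from_euler('xyz',s['eef_rot'],degrees=True)
g=(C[...,2]>.15)&(C[...,2]<.185)&(d>0);g[:,:260]=0;g[:,370:]=0;g[265:]=0;g[:150]=0
q=R0.inv().apply(C[g]-s['tcp_pos']); print(len(q),q.min(0),q.max(0),np.percentile(q,[1,50,99],axis=0).round(4))
g=(C[...,2]>.25)&(C[...,2]<.31)&(d>0);g[:,:260]=0;g[:,370:]=0;g[365:]=0;g[:150]=0
hsv=cv2.cvtColor(cv2.imread('pics/wrist3.png'),cv2.COLOR_BGR2HSV); g&=(hsv[...,0]>45)&(hsv[...,0]<90)&(hsv[...,1]>90)
q=R0.inv().apply(C[g]-s['tcp_pos']); print(len(q),np.percentile(q,[1,50,99],axis=0).round(4))
for t in [(.4455,-.045,.2688),(.5425,-.0667,.2688)]: go(t,-102.6)
E
```

```text
4025 [-0.02524014 -0.02903073  0.10362685] [0.04687154 0.03103767 0.12212134] [[-0.024  -0.0285  0.104 ]
 [ 0.0238  0.0014  0.1146]
 [ 0.0467  0.0305  0.1207]]
375 [[ 0.0108 -0.0069 -0.0209]
 [ 0.0198  0.0057  0.0181]
 [ 0.0303  0.01    0.0208]]
t 6.275 at [0.4277 0.007  0.2887] [ 1.799e+02 -1.000e-01 -1.032e+02] F [-0.3 -0.4 -3.2] w 0.014
row [ 0.233 -0.146  0.1  ] [ 0.001 -0.001 -0.007] dist 58.491517712785694
t 6.275 at [0.4277 0.007  0.2887] [ 1.799e+02 -1.000e-01 -1.032e+02] F [-0.3 -0.4 -3.2] w 0.014
row [ 0.228 -0.643  0.099] [ 0.001 -0.001 -0.007] dist 137.91152858561188
```

The bracket in the hand is within 2 mm of nominal. Moving to the staging pose in front of the tip at threading height.

Request:
{"name": "apply_moves", "arguments": {
  "moves": [
    [0.06, -0.04, 0.03, 0, 0, 0],
    [0.15, -0.1, 0.07, 0, 0, -0.007],
    [0.22, -0.146, 0.108, 0, 0, -0.007],
    [0.22, -0.146, 0.108, 0, 0, -0.007],
    [0.22, -0.146, 0.108, 0, 0, -0.007]
  ]
}}

```text
time_s: 6.9
tcp_pos: [0.4461, -0.0425, 0.2669]
eef_rot: [179.9, -0.1, -102.6]
contact_force: [-0.2, -0.4, -3.5]
gripper_width: 0.0142
```

```bash
python3 - <<'E'
from h import *
go([.5425,-.0655,.267],-102.6)
for n in('wrist','scene'):
  i=imaging.camera_info(n);p,d=imaging.capture(n); cv2.imwrite(f'pics/{n}4.png',p);np.savez(f'pics/{n}4.npz',d=d,**i)
zoom('pics/s4z.png',cv2.imread('pics/scene4.png'),220,160,200,150,4)
E
```

```text
t 6.9 at [ 0.4461 -0.0425  0.2669] [ 1.799e+02 -1.000e-01 -1.026e+02] F [-0.2 -0.4 -3.5] w 0.0142
row [ 0.007 -0.495 -0.001] [ 0.001 -0.001 -0.   ] dist 99.09083828266273
```

View pics/wrist4.png

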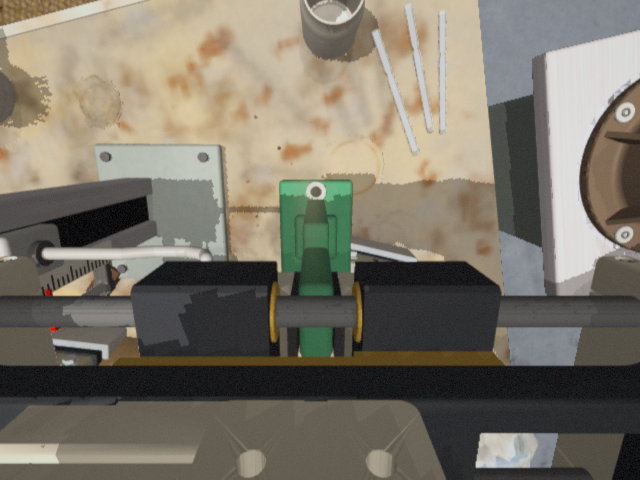

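View pics/s4z.png

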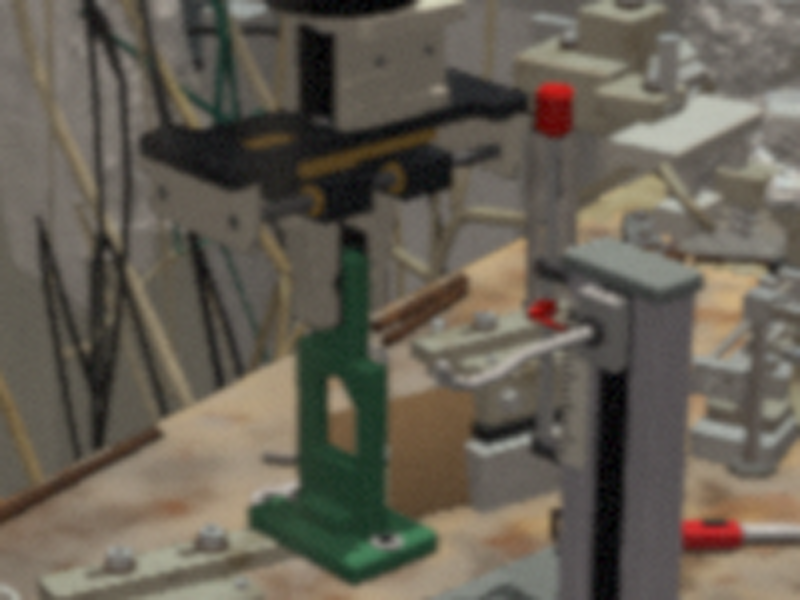

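```bash
python3 - <<'E'
from h import *
z=np.load('pics/wrist4.npz');i={k:z[k] for k in z.files};d=i['d'];C=cloud(d,i)
s=status.get_state();R0=Ro.from_euler('xyz',s['eef_rot'],degrees=True)
for u in (60,90,120,150,170,190,205):
    col=C[240:270,u]; ok=(d[240:270,u]>0)&(col[:,2]>.195)&(col[:,2]<.235); q=col[ok]
    if len(q): print(u,q.mean(0).round(4),'tool',R0.inv().apply(q.mean(0)-s['tcp_pos']).round(4))
E
```

```text
60 [ 0.6087 -0.0827  0.2127] tool [ 0.0041 -0.1675  0.0544]
90 [ 0.5893 -0.0781  0.213 ] tool [ 0.0038 -0.1476  0.0541]
120 [ 0.5703 -0.0738  0.2127] tool [ 0.0037 -0.1281  0.0545]
150 [ 0.5534 -0.0699  0.2077] tool [ 0.0036 -0.1108  0.0595]
170 [ 0.5407 -0.0669  0.2066] tool [ 0.0035 -0.0977  0.0605]
190 [ 0.5264 -0.0643  0.2092] tool [ 0.004  -0.0832  0.058 ]
205 [ 0.5128 -0.0623  0.2205] tool [ 0.005  -0.0695  0.0467]
```

A second view agrees within 1 mm. Threading the window along the bar.

Request:
{"name": "apply_moves", "arguments": {
  "moves": [
    [0.005, -0.04, 0, 0, 0, 0],
    [0.01, -0.1, 0, 0, 0, 0],
    [0.01, -0.17, 0, 0, 0, 0],
    [0.01, -0.24, 0, 0, 0, 0],
    [0.01, -0.31, 0, 0, 0, 0],
    [0.01, -0.38, 0, 0, 0, 0],
    [0.01, -0.45, 0, 0, 0, 0],
    [0.01, -0.49, 0, 0, 0, 0],
    [0.01, -0.49, 0, 0, 0, 0],
    [0.01, -0.49, 0, 0, 0, 0]
  ]
}}

```text
time_s: 8.25
tcp_pos: [0.541, -0.0654, 0.2672]
eef_rot: [179.9, -0.1, -102.6]
contact_force: [-0.3, 0.3, -2.8]
gripper_width: 0.0139
```

```bash
python3 - <<'E'
from h import *
go([.5425,-.0655,.267],-102.6)
for n in('wrist','scene'):
  i=imaging.camera_info(n);p,d=imaging.capture(n); cv2.imwrite(f'pics/{n}5.png',p);np.savez(f'pics/{n}5.npz',d=d,**i)
zoom('pics/s5z.png',cv2.imread('pics/scene5.png'),260,160,150,130,5)
E
```

```text
t 8.25 at [ 0.541  -0.0654  0.2672] [ 1.799e+02 -1.000e-01 -1.026e+02] F [-0.3  0.3 -2.8] w 0.0139
row [-0.001 -0.007  0.001] [ 0.001 -0.001  0.   ] dist 1.5150468795631502
```

View pics/s5z.png

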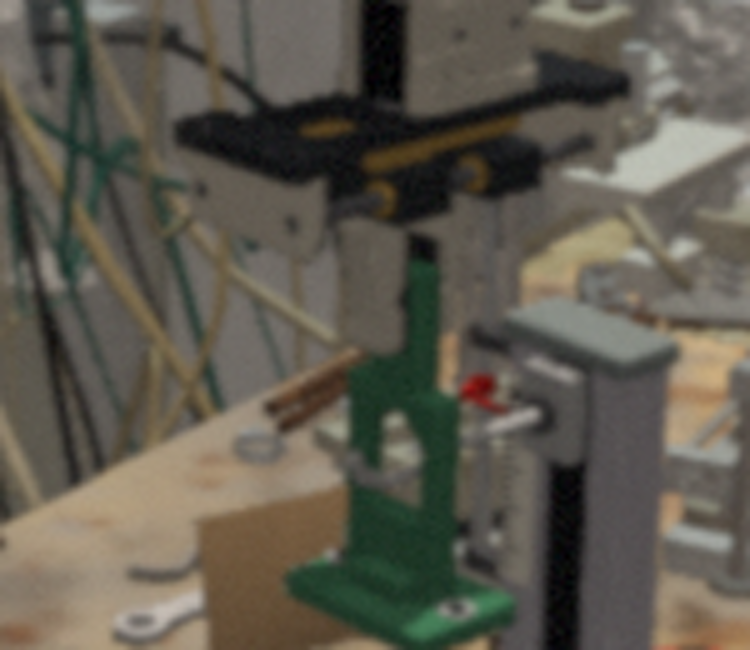

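It is threaded: the bar passes through the window at (400,440) in the zoom, and there is no contact force. Lowering slowly.

Request:
{"name": "apply_moves", "arguments": {
  "moves": [
    [0, 0, 0.02, 0, 0, 0],
    [0, 0, 0.06, 0, 0, 0],
    [0, 0, 0.1, 0, 0, 0],
    [0, 0, 0.13, 0, 0, 0],
    [0, 0, 0.16, 0, 0, 0],
    [0, 0, 0.19, 0, 0, 0],
    [0, 0, 0.22, 0, 0, 0],
    [0, 0, 0.25, 0, 0, 0],
    [0, 0, 0.28, 0, 0, 0],
    [0, 0, 0.3, 0, 0, 0],
    [0, 0, 0.3, 0, 0, 0]
  ]
}}

```text
time_s: 9.72
tcp_pos: [0.541, -0.0655, 0.2072]
eef_rot: [179.9, -0.1, -102.5]
contact_force: [-0.6, 0.6, -0.4]
gripper_width: 0.0135
```

```bash
python3 - <<'E'
from h import *
import time
go([.5425,-.0655,.267],-102.6)
for n in('scene',):
  i=imaging.camera_info(n);p,d=imaging.capture(n); cv2.imwrite(f'pics/{n}6.png',p)
go([.5425,-.0655,.267],-102.6)
zoom('pics/s6z.png',cv2.imread('pics/scene6.png'),260,160,150,130,5)
E
```

```text
t 9.725 at [ 0.541  -0.0655  0.2072] [ 1.799e+02 -1.000e-01 -1.025e+02] F [-0.6  0.6 -0.4] w 0.0135
row [-0.001 -0.007 -0.299] [ 0.001 -0.001  0.001] dist 59.78726952595922
t 9.775 at [ 0.541  -0.0655  0.2074] [ 1.800e+02 -1.000e-01 -1.026e+02] F [-1.3  0.1 -0.4] w 0.014
row [-0.001 -0.007 -0.298] [ 0.001 -0.001  0.001] dist 59.57630636399747
```

View pics/s6z.png

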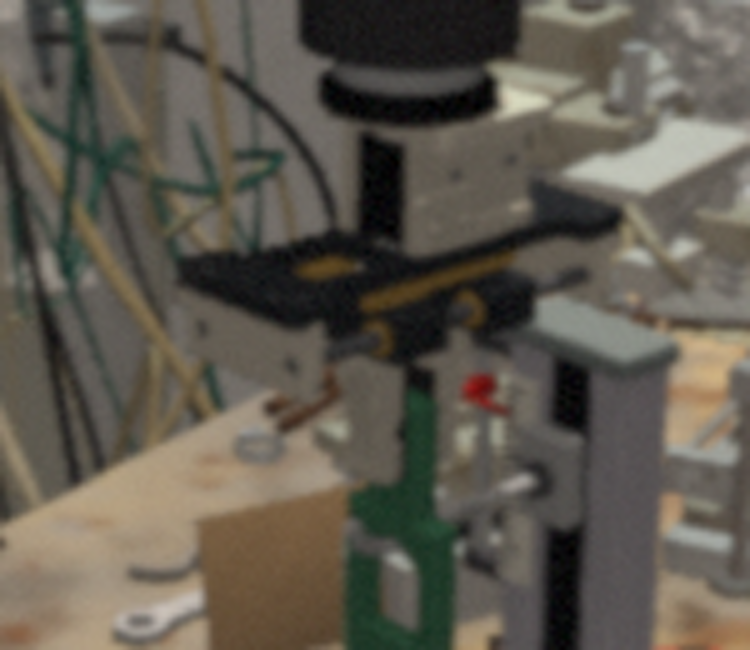

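Request:
{"name": "apply_moves", "arguments": {
  "moves": [
    [0, 0, 0.01, 0, 0, 0],
    [0, 0, 0.02, 0, 0, 0],
    [0, 0, 0.03, 0, 0, 0],
    [0, 0, 0.04, 0, 0, 0],
    [0, 0, 0.045, 0, 0, 0],
    [0, 0, 0.045, 0, 0, 0],
    [0, 0, 0.045, 0, 0, 0]
  ]
}}

```text
time_s: 10.65
tcp_pos: [0.541, -0.0655, 0.1985]
eef_rot: [180.0, -0.1, -102.5]
contact_force: [-0.5, -0.4, -0.6]
gripper_width: 0.0139
```

Request:
{"name": "apply_moves", "arguments": {
  "moves": [
    [0, 0, 0, 0, 0, 0]
  ]
}}

```text
time_s: 10.78
tcp_pos: [0.5411, -0.0655, 0.1986]
eef_rot: [180.0, -0.1, -102.5]
contact_force: [-0.9, -0.3, 0.0]
gripper_width: 0.0137
```

Request:
{"name": "apply_moves", "arguments": {
  "moves": [
    [0, 0, 0, 0, 0, 0]
  ]
}}

```text
time_s: 10.9
tcp_pos: [0.541, -0.0655, 0.1986]
eef_rot: [180.0, -0.1, -102.5]
contact_force: [-1.1, 0.2, -0.1]
gripper_width: 0.0138
```

Request:
{"name": "apply_moves", "arguments": {
  "moves": [
    [0, 0, 0, 0, 0, 0]
  ]
}}

```text
time_s: 11.02
tcp_pos: [0.541, -0.0655, 0.1987]
eef_rot: [180.0, -0.1, -102.5]
contact_force: [-0.5, 0.2, -0.4]
gripper_width: 0.014
```

Load transfer is nearly complete: the hook is about 41 mm down and the residual force is about −0.3 N. Releasing with a partial opening.

Request:
{"name": "apply_moves", "arguments": {
  "moves": [
    [0, 0, 0, 0, 0, 0],
    [0, 0, 0, 0, 0, 0],
    [0, 0, 0, 0, 0, 0],
    [0, 0, 0, 0, 0, 0],
    [0, 0, 0, 0, 0, 0],
    [0, 0, 0, 0, 0, 0]
  ],
  "hand": -0.3
}}

```text
time_s: 11.78
tcp_pos: [0.5411, -0.0655, 0.1986]
eef_rot: [180.0, -0.1, -102.5]
contact_force: [0.7, 1.0, -0.1]
gripper_width: 0.0566
```

```bash
python3 - <<'E'
from h import *
go([.541,-.0655,.31],-102.6)
for n in('scene','wrist'):
  i=imaging.camera_info(n);p,d=imaging.capture(n); cv2.imwrite(f'pics/{n}7.png',p);np.savez(f'pics/{n}7.npz',d=d,**i)
zoom('pics/s7z.png',cv2.imread('pics/scene7.png'),260,160,150,130,5)
E
```

```text
t 11.775 at [ 0.5411 -0.0655  0.1986] [ 1.800e+02 -1.000e-01 -1.025e+02] F [ 0.7  1.  -0.1] w 0.0566
row [ 0.001  0.001 -0.557] [ 0.    -0.001  0.001] dist 111.35592600639583
```

View pics/s7z.png

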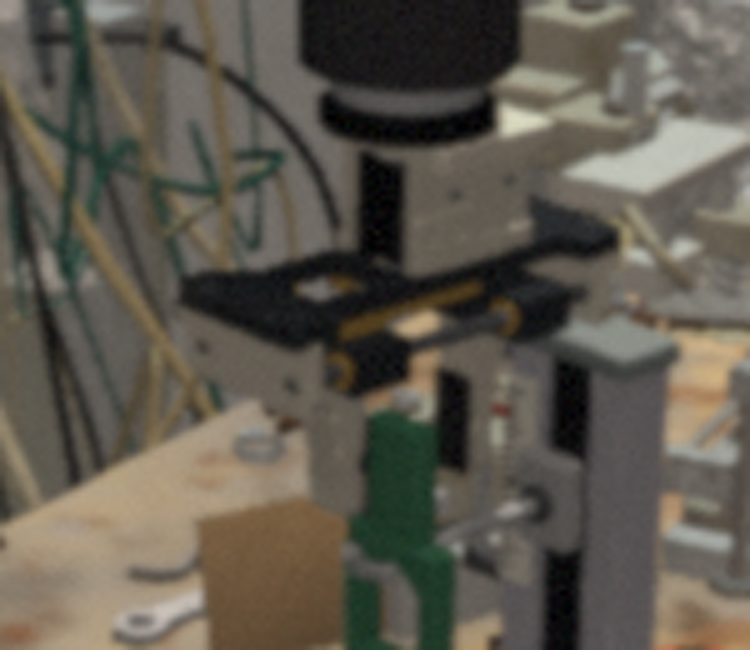

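View pics/wrist7.png

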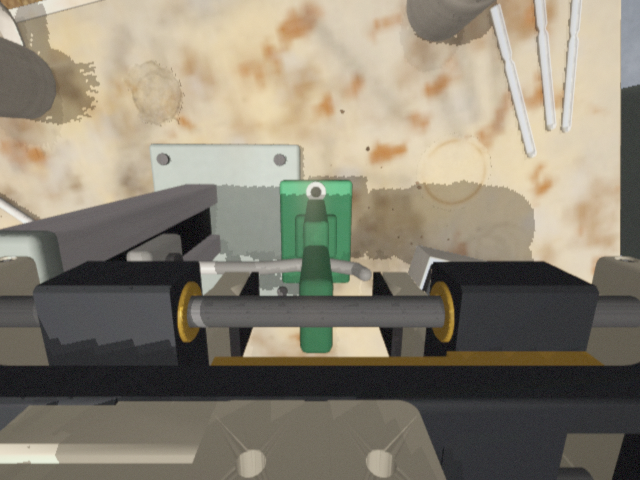

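Released and hanging on the hook, with the tab at (316,310) clear between the fingers. Rising straight up.

Request:
{"name": "apply_moves", "arguments": {
  "moves": [
    [0, 0, -0.06, 0, 0, 0],
    [0, 0, -0.15, 0, 0, 0],
    [0, 0, -0.27, 0, 0, 0],
    [0, 0, -0.4, 0, 0, 0],
    [0, 0, -0.55, 0, 0, 0],
    [0, 0, -0.7, 0, 0, 0],
    [0, 0, -0.82, 0, 0, 0],
    [0, 0, -0.9, 0, 0, 0],
    [0, 0, -0.9, 0, 0, 0],
    [0, 0, -0.9, 0, 0, 0]
  ]
}}

```text
time_s: 13.12
tcp_pos: [0.5408, -0.0652, 0.3777]
eef_rot: [179.9, -0.1, -102.6]
contact_force: [-0.2, -0.0, -1.3]
gripper_width: 0.0572
```

```bash
python3 - <<'E'
from h import *
go([.541,-.0655,.31],-102.6)
for n in('scene','wrist','top'):
  i=imaging.camera_info(n);p,d=imaging.capture(n); cv2.imwrite(f'pics/{n}8.png',p);np.savez(f'pics/{n}8.npz',d=d,**i)
zoom('pics/s8z.png',cv2.imread('pics/scene8.png'),280,160,140,130,5)
E
```

```text
t 13.125 at [ 0.5408 -0.0652  0.3777] [ 1.799e+02 -1.000e-01 -1.026e+02] F [-0.2 -0.  -1.3] w 0.0572
row [ 0.001 -0.002  0.338] [ 0.001 -0.001  0.001] dist 67.68611311906321
```

View pics/s8z.png

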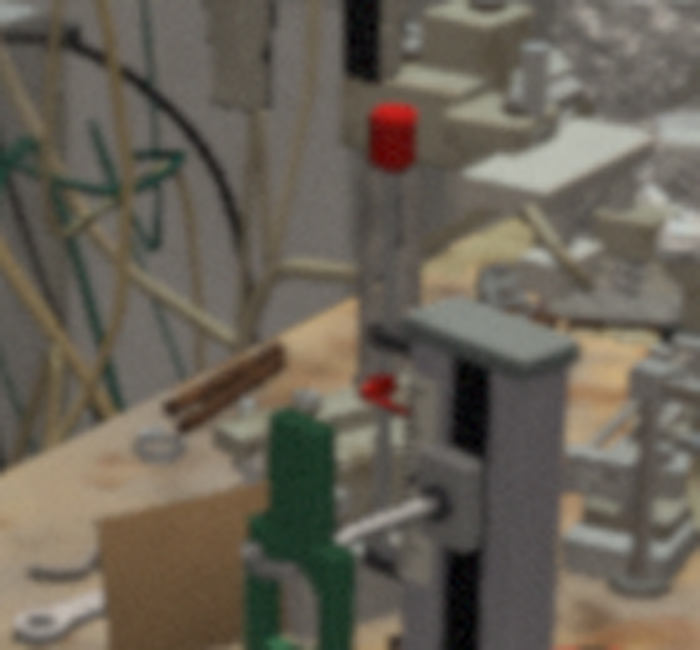

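View pics/wrist8.png

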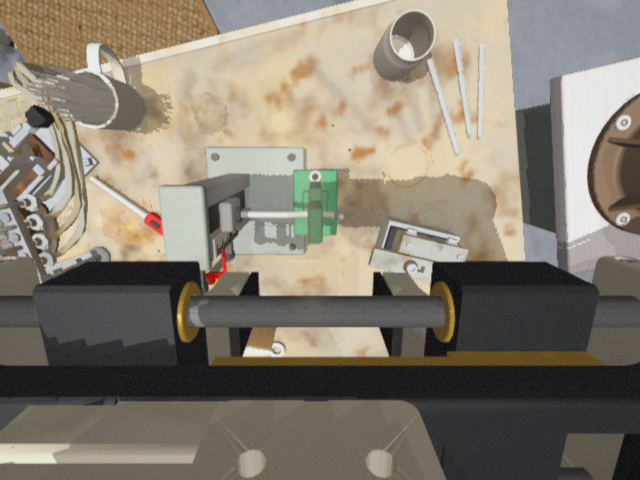

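The bracket hangs still. The knob is visible in the scene zoom at (393,135), and the marker tip at (385,390) is still near the top. I'll go to a viewpoint with the wrist camera over the knob.

```bash
python3 - <<'E'
from h import *
go([.64,.055,.378],-102.6)
E
```

```text
t 13.275 at [ 0.5409 -0.0653  0.3777] [ 1.799e+02 -1.000e-01 -1.025e+02] F [ 0.4 -0.3 -0.2] w 0.057
row [-0.695 -0.353 -0.004] [ 0.001 -0.001  0.001] dist 155.84084024882875
```

Request:
{"name": "apply_moves", "arguments": {
  "moves": [
    [-0.15, -0.07, 0, 0, 0, 0],
    [-0.35, -0.17, 0, 0, 0, 0],
    [-0.55, -0.27, 0, 0, 0, 0],
    [-0.67, -0.34, 0, 0, 0, 0],
    [-0.695, -0.353, 0, 0, 0, 0],
    [-0.695, -0.353, 0, 0, 0, 0],
    [-0.695, -0.353, 0, 0, 0, 0]
  ],
  "hand": -0.3
}}

```text
time_s: 14.15
tcp_pos: [0.6395, 0.0544, 0.3775]
eef_rot: [179.9, -0.1, -102.6]
contact_force: [0.2, -0.2, -0.8]
gripper_width: 0.0568
```

```bash
python3 - <<'E'
from h import *
go([.64,.055,.378],-102.6)
for n in('scene','wrist','top'):
  i=imaging.camera_info(n);p,d=imaging.capture(n); cv2.imwrite(f'pics/{n}9.png',p);np.savez(f'pics/{n}9.npz',d=d,**i)
zoom('pics/s9z.png',cv2.imread('pics/scene9.png'),320,210,100,90,7)
E
```

```text
t 14.15 at [0.6395 0.0544 0.3775] [ 1.799e+02 -1.000e-01 -1.026e+02] F [ 0.2 -0.2 -0.8] w 0.0568
row [-0.004 -0.002 -0.002] [ 0.001 -0.001  0.   ] dist 0.9205393844117301
```

View pics/s9z.png

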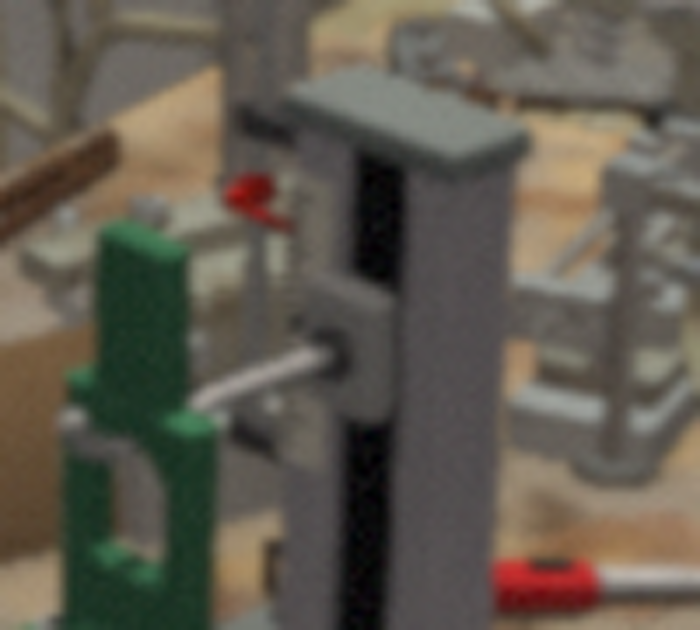

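View pics/wrist9.png

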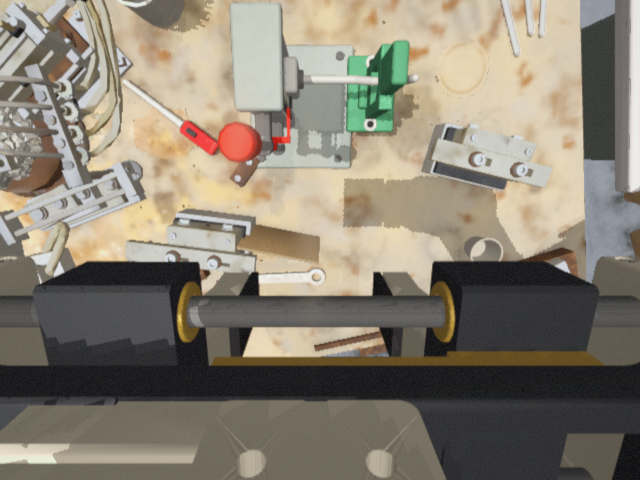

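The wrist view shows the red knob at (240,142), the marker arm at (285,125) and the carriage at (290,75). I'll measure them.

```bash
python3 - <<'E'
from h import *
for n,w in (('wrist',(210,110,280,175)),('top',(325,150,365,205)),('scene',(345,170,372,205))):
    z=np.load(f'pics/{n}9.npz');i={k:z[k] for k in z.files};d=i['d'];C=cloud(d,i)
    p=cv2.imread(f'pics/{n}9.png');hsv=cv2.cvtColor(p,cv2.COLOR_BGR2HSV)
    m=((hsv[...,0]<8)|(hsv[...,0]>172))&(hsv[...,1]>140)&(d>0)&(C[...,2]>.28)&(C[...,2]<.36)
    q=C[m]; q=q[abs(q[:,0]-.67)<.04]
    t=q[q[:,2]>np.percentile(q[:,2],95)-.006]
    print(n,len(q),'z pct',np.percentile(q[:,2],[2,50,95]).round(4),'top disc',len(t),cv2.minEnclosingCircle((t[:,:2]*1000).astype(np.float32)), t.mean(0).round(4))
    m=((hsv[...,0]<8)|(hsv[...,0]>172))&(hsv[...,1]>140)&(d>0)&(C[...,2]>.1)&(C[...,2]<.24)
    q=C[m];q=q[(q[:,0]<.75)&(q[:,0]>.5)]
    if len(q): print('  marker arm',len(q),np.percentile(q,[2,50,98],axis=0).round(4).tolist())
zoom('pics/w9z.png',cv2.imread('pics/wrist9.png'),200,40,160,130,5)
z=np.load('pics/wrist9.npz');i={k:z[k] for k in z.files};C=cloud(i['d'],i)
for u in range(300,420,8): 
    print(u,C[70:90,u][np.argmax(C[70:90,u,2])].round(4),end=' ')
E
```

```text
wrist 1313 z pct [0.3178 0.3321 0.3334] top disc 1218 ((667.7421264648438, -27.22673988342285), 11.725533485412598) [ 0.6673 -0.0269  0.3319]
  marker arm 225 [[0.64, -0.0561, 0.1885], [0.648, -0.0319, 0.2008], [0.6613, -0.0236, 0.2042]]
top 120 z pct [0.3186 0.3309 0.335 ] top disc 86 ((666.7363891601562, -28.466022491455078), 11.306197166442871) [ 0.6665 -0.0283  0.3321]
  marker arm 53 [[0.6404, -0.0575, 0.1123], [0.6499, -0.0315, 0.2014], [0.6677, -0.0252, 0.2225]]
scene 109 z pct [0.3082 0.3217 0.3325] top disc 37 ((665.2908325195312, -29.851774215698242), 10.832379341125488) [ 0.665  -0.0301  0.3306]
  marker arm 33 [[0.6405, -0.0491, 0.1931], [0.6558, -0.0322, 0.1998], [0.6678, -0.0253, 0.2039]]
300 [ 0.6227 -0.0853  0.1763] 308 [ 0.6151 -0.0837  0.1716] 316 [ 0.6073 -0.082   0.1713] 324 [ 0.6    -0.0778  0.1704] 332 [ 0.5919 -0.0776  0.1714] 340 [ 0.5842 -0.0751  0.1707] 348 [ 0.6246 -0.0113  0.5361] 356 [ 0.568  -0.0745  0.1701] 364 [ 0.5604 -0.0702  0.1686] 372 [ 0.5517 -0.0699  0.1652] 380 [ 0.549  -0.0583  0.1834] 388 [ 0.6246 -0.0113  0.5361] 396 [ 0.5456 -0.0542  0.2327] 404 [ 0.6246 -0.0113  0.5361] 412 [ 0.5163 -0.0601  0.1795]
```

View pics/w9z.png

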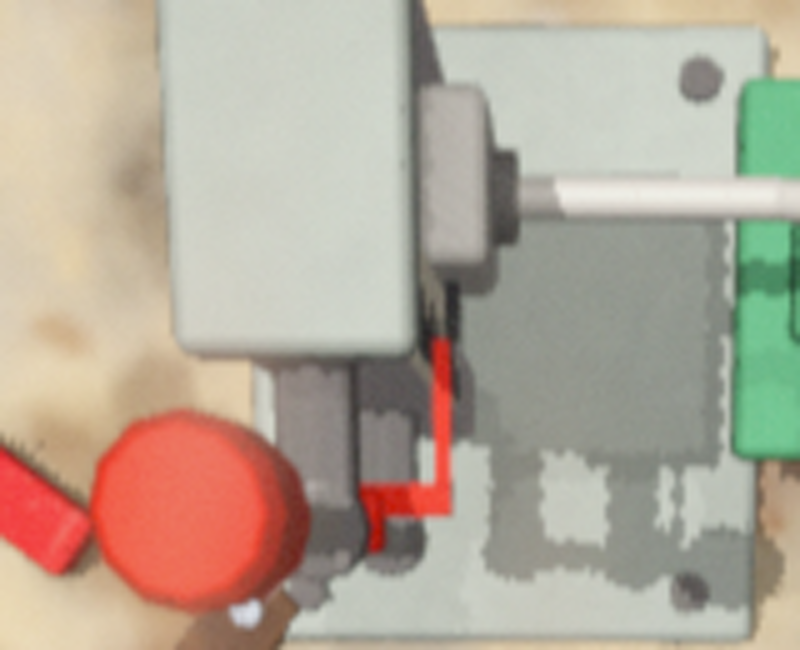

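```bash
python3 - <<'E'
from h import *
z=np.load('pics/wrist9.npz');i={k:z[k] for k in z.files};C=cloud(i['d'],i);p=cv2.imread('pics/wrist9.png')
for v in range(90,118,2):
    print(v,[(u,p[v,u].tolist(),C[v,u].round(3).tolist()) for u in (286,288,290,291)])
E
```

```text
90 [(286, [152, 160, 162], [0.639, -0.074, 0.188]), (288, [153, 160, 164], [0.637, -0.073, 0.188]), (290, [156, 162, 167], [0.635, -0.073, 0.188]), (291, [155, 165, 167], [0.634, -0.073, 0.189])]
92 [(286, [116, 124, 126], [0.639, -0.072, 0.186]), (288, [116, 120, 123], [0.637, -0.072, 0.186]), (290, [115, 121, 126], [0.635, -0.072, 0.186]), (291, [115, 121, 126], [0.635, -0.072, 0.185])]
94 [(286, [102, 111, 116], [0.64, -0.072, 0.18]), (288, [83, 89, 91], [0.638, -0.072, 0.177]), (290, [83, 86, 87], [0.636, -0.072, 0.175]), (291, [82, 85, 88], [0.635, -0.071, 0.175])]
96 [(286, [107, 116, 121], [0.64, -0.07, 0.181]), (288, [80, 86, 87], [0.639, -0.072, 0.164]), (290, [58, 62, 60], [0.637, -0.071, 0.166]), (291, [66, 69, 69], [0.636, -0.071, 0.166])]
98 [(286, [103, 115, 121], [0.641, -0.068, 0.182]), (288, [96, 107, 112], [0.64, -0.072, 0.154]), (290, [48, 46, 49], [0.637, -0.069, 0.168]), (291, [54, 54, 54], [0.636, -0.069, 0.168])]
100 [(286, [84, 92, 98], [0.641, -0.065, 0.19]), (288, [100, 110, 116], [0.64, -0.07, 0.154]), (290, [48, 43, 45], [0.638, -0.067, 0.168]), (291, [61,
[... 816 characters left out ...]
.19]), (288, [33, 43, 198], [0.641, -0.054, 0.199]), (290, [64, 66, 98], [0.642, -0.063, 0.131]), (291, [95, 98, 103], [0.642, -0.068, 0.087])]
112 [(286, [43, 49, 120], [0.643, -0.054, 0.19]), (288, [33, 46, 199], [0.641, -0.053, 0.201]), (290, [49, 53, 93], [0.642, -0.06, 0.136]), (291, [93, 100, 104], [0.643, -0.066, 0.088])]
114 [(286, [77, 86, 148], [0.644, -0.053, 0.183]), (288, [33, 41, 199], [0.641, -0.051, 0.199]), (290, [45, 47, 96], [0.642, -0.058, 0.133]), (291, [69, 69, 76], [0.642, -0.06, 0.12])]
116 [(286, [87, 97, 163], [0.645, -0.053, 0.168]), (288, [35, 44, 203], [0.642, -0.049, 0.2]), (290, [43, 44, 98], [0.643, -0.056, 0.139]), (291, [63, 65, 69], [0.642, -0.057, 0.121])]
```

Pointer top surface ≈ 0.168 and marker tip surface ≈ 0.200, so the drop is about 32 mm. The knob is at (0.667,−0.0275) with its top at 0.332, consistent in three views. Going over the knob.

```bash
python3 - <<'E'
from h import *
go([.667,-.0275,.378],-102.6)
E
```

```text
t 14.3 at [0.6396 0.0544 0.3779] [ 1.799e+02 -1.000e-01 -1.026e+02] F [-0.  -0.7 -0.2] w 0.057
row [ 0.37  -0.223 -0.   ] [ 0.001 -0.001  0.   ] dist 86.3817257089158
```

Request:
{"name": "apply_moves", "arguments": {
  "moves": [
    [0.08, -0.05, 0, 0, 0, 0],
    [0.2, -0.12, 0, 0, 0, 0],
    [0.32, -0.19, 0, 0, 0, 0],
    [0.37, -0.223, 0, 0, 0, 0],
    [0.37, -0.223, 0, 0, 0, 0],
    [0.37, -0.223, 0, 0, 0, 0]
  ]
}}

```text
time_s: 15.05
tcp_pos: [0.6669, -0.0273, 0.378]
eef_rot: [179.9, -0.1, -102.6]
contact_force: [0.4, -0.6, 0.5]
gripper_width: 0.0568
```

```bash
python3 - <<'E'
from h import *
go([.667,-.0275,.307],-102.6)
n='wrist';i=imaging.camera_info(n);p,d=imaging.capture(n); cv2.imwrite(f'pics/{n}10.png',p);np.savez(f'pics/{n}10.npz',d=d,**i)
E
```

```text
t 15.05 at [ 0.6669 -0.0273  0.378 ] [ 1.799e+02 -1.000e-01 -1.026e+02] F [ 0.4 -0.6  0.5] w 0.0568
row [ 0.001 -0.001  0.355] [ 0.001 -0.001  0.   ] dist 70.95818120706552
```

View pics/wrist10.png

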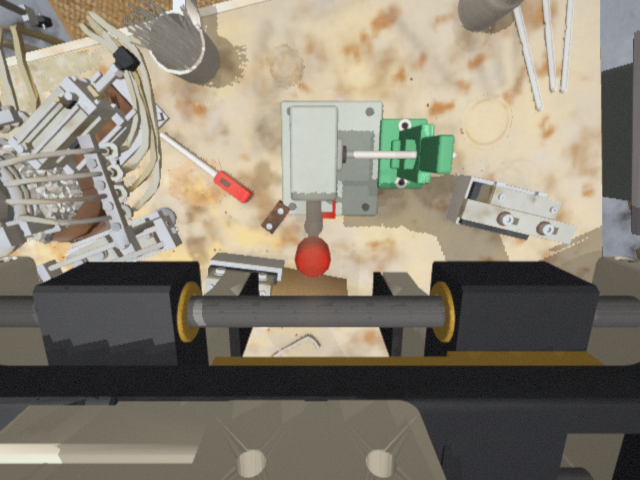

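The knob at (313,257) is centred between the fingers. Descend and grip.

Request:
{"name": "apply_moves", "arguments": {
  "moves": [
    [0, 0, 0.06, 0, 0, 0],
    [0, 0, 0.15, 0, 0, 0],
    [0, 0, 0.25, 0, 0, 0],
    [0, 0, 0.32, 0, 0, 0],
    [0, 0, 0.355, 0, 0, 0],
    [0, 0, 0.355, 0, 0, 0]
  ]
}}

```text
time_s: 15.85
tcp_pos: [0.6667, -0.027, 0.3067]
eef_rot: [179.9, -0.1, -102.5]
contact_force: [-0.1, -0.8, 1.0]
gripper_width: 0.057
```

Request:
{"name": "apply_moves", "arguments": {
  "moves": [
    [0, 0, 0, 0, 0, 0],
    [0, 0, 0, 0, 0, 0],
    [0, 0, 0, 0, 0, 0],
    [0, 0, 0, 0, 0, 0],
    [0, 0, 0, 0, 0, 0],
    [0, 0, 0, 0, 0, 0]
  ],
  "hand": 1,
  "grip_force": 15
}}

```text
time_s: 16.6
tcp_pos: [0.6687, -0.0274, 0.3074]
eef_rot: [-179.9, -0.1, -102.6]
contact_force: [7.3, -3.1, -1.0]
gripper_width: 0.0231
```

Request:
{"name": "apply_moves", "arguments": {
  "moves": [
    [0, 0, 0.02, 0, 0, 0],
    [0, 0, 0.04, 0, 0, 0],
    [0, 0, 0.06, 0, 0, 0],
    [0, 0, 0.08, 0, 0, 0],
    [0, 0, 0.1, 0, 0, 0],
    [0, 0, 0.12, 0, 0, 0],
    [0, 0, 0.14, 0, 0, 0],
    [0, 0, 0.16, 0, 0, 0],
    [0, 0, 0.16, 0, 0, 0],
    [0, 0, 0.16, 0, 0, 0]
  ]
}}

```text
time_s: 17.85
tcp_pos: [0.6688, -0.0274, 0.2747]
eef_rot: [-179.9, -0.1, -102.6]
contact_force: [5.0, -2.4, -4.1]
gripper_width: 0.0232
```

```bash
python3 - <<'E'
from h import *
go([.667,-.0275,.275],-102.6)
for n in('scene','wrist'):
  i=imaging.camera_info(n);p,d=imaging.capture(n); cv2.imwrite(f'pics/{n}11.png',p);np.savez(f'pics/{n}11.npz',d=d,**i)
zoom('pics/s11z.png',cv2.imread('pics/scene11.png'),320,180,100,100,6)
zoom('pics/w11z.png',cv2.imread('pics/wrist11.png'),220,90,180,150,4)
E
```

```text
t 17.85 at [ 0.6688 -0.0274  0.2747] [-1.799e+02 -1.000e-01 -1.026e+02] F [ 5.  -2.4 -4.1] w 0.0232
row [ 0.002  0.009 -0.001] [-0.001 -0.001  0.   ] dist 1.845405219035494
```

View pics/s11z.png

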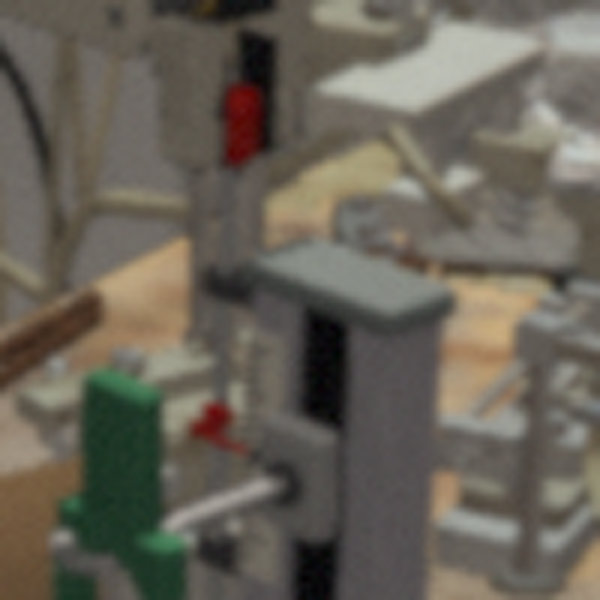

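View pics/w11z.png

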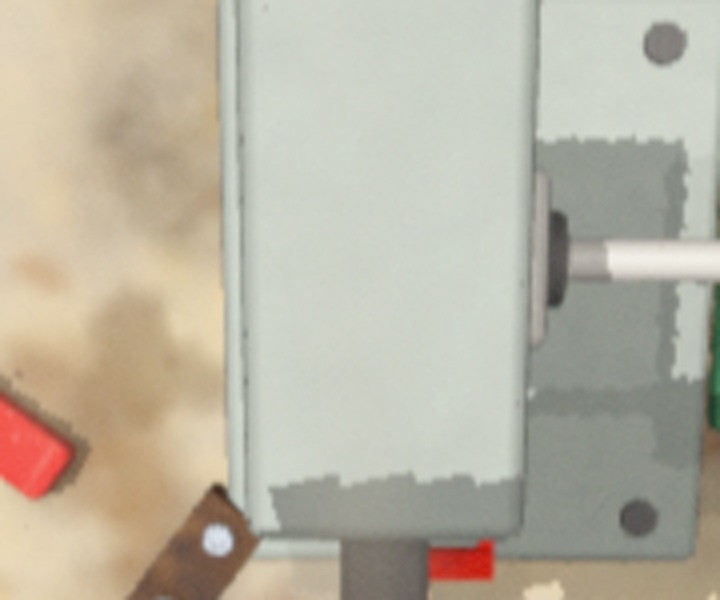

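```bash
python3 - <<'E'
from h import *
for k in ('9','11'):
    z=np.load(f'pics/scene{k}.npz');i={a:z[a] for a in z.files};d=i['d'];C=cloud(d,i)
    p=cv2.imread(f'pics/scene{k}.png');hsv=cv2.cvtColor(p,cv2.COLOR_BGR2HSV)
    for lo,hi in((.27,.35),(.14,.24)):
        m=((hsv[...,0]<8)|(hsv[...,0]>172))&(hsv[...,1]>140)&(d>0)&(C[...,2]>lo)&(C[...,2]<hi)&(abs(C[...,0]-.66)<.06)&(abs(C[...,1]+.03)<.05)
        v,u=np.nonzero(m); print(k,lo,len(v),u.mean().round(2),v.mean().round(2),C[m].mean(0).round(4), np.percentile(C[m][:,2],[5,50,95]).round(4))
E
```

```text
9 0.27 109 358.0 186.8 [ 0.6626 -0.0315  0.3219] [0.3097 0.3217 0.3325]
9 0.14 33 355.3 237.58 [ 0.6545 -0.0337  0.1997] [0.1947 0.1998 0.2035]
11 0.27 75 360.33 199.72 [ 0.6685 -0.0353  0.29  ] [0.278  0.2911 0.2998]
11 0.14 24 354.79 250.25 [ 0.6545 -0.0334  0.1672] [0.1634 0.1676 0.1706]
```

The marker followed by 32.5 mm. Releasing, rising and re-viewing.

Request:
{"name": "apply_moves", "arguments": {
  "moves": [
    [0, 0, 0, 0, 0, 0],
    [0, 0, 0, 0, 0, 0],
    [0, 0, 0, 0, 0, 0],
    [0, 0, 0, 0, 0, 0],
    [0, 0, 0, 0, 0, 0]
  ],
  "hand": -0.3
}}

```text
time_s: 18.58
tcp_pos: [0.6687, -0.0274, 0.2749]
eef_rot: [-179.9, -0.1, -102.6]
contact_force: [-0.6, 0.3, -0.2]
gripper_width: 0.0567
```

Request:
{"name": "apply_moves", "arguments": {
  "moves": [
    [0, 0, -0.08, 0, 0, 0],
    [0, 0, -0.2, 0, 0, 0],
    [0, 0, -0.33, 0, 0, 0],
    [0, 0, -0.46, 0, 0, 0],
    [-0.1, 0.06, -0.51, 0, 0, 0],
    [-0.22, 0.13, -0.51, 0, 0, 0],
    [-0.34, 0.2, -0.51, 0, 0, 0],
    [-0.37, 0.22, -0.51, 0, 0, 0],
    [-0.37, 0.22, -0.51, 0, 0, 0],
    [-0.37, 0.22, -0.51, 0, 0, 0]
  ]
}}

```text
time_s: 19.82
tcp_pos: [0.6418, 0.0542, 0.3768]
eef_rot: [-179.9, -0.1, -102.6]
contact_force: [0.3, 1.4, 0.1]
gripper_width: 0.0569
```

```bash
cat > chk.py <<'E'
from h import *
import sys
k=sys.argv[1]
go([.64,.055,.378],-102.6)
for n in('scene','wrist'):
  i=imaging.camera_info(n);p,d=imaging.capture(n); cv2.imwrite(f'pics/{n}{k}.png',p);np.savez(f'pics/{n}{k}.npz',d=d,**i)
zoom(f'pics/s{k}z.png',cv2.imread(f'pics/scene{k}.png'),320,180,110,100,6)
p=cv2.imread(f'pics/wrist{k}.png');zoom(f'pics/w{k}z.png',p,230,50,140,110,5.5)
C=cloud(d,i)
for v in range(90,140,2):
    print(v,[(u,p[v,u].tolist(),C[v,u].round(3).tolist()) for u in range(287,293,1) if .12<C[v,u,2]<.22 and p[v,u].min()<70])
E
python3 chk.py 12
```

```text
t 19.825 at [0.6418 0.0542 0.3768] [-1.799e+02 -1.000e-01 -1.026e+02] F [0.3 1.4 0.1] w 0.0569
row [-0.002  0.01  -0.006] [-0.001 -0.001  0.   ] dist 2.3076638473195197
90 []
92 []
94 []
96 [(292, [56, 54, 56], [0.638, -0.071, 0.167])]
98 [(287, [69, 77, 76], [0.641, -0.064, 0.209]), (292, [52, 53, 54], [0.638, -0.069, 0.168])]
100 [(287, [54, 61, 62], [0.642, -0.062, 0.21]), (292, [54, 58, 59], [0.639, -0.067, 0.169])]
102 [(287, [55, 61, 59], [0.642, -0.06, 0.211]), (292, [59, 62, 67], [0.639, -0.065, 0.169])]
104 [(287, [55, 56, 56], [0.642, -0.058, 0.21]), (288, [51, 55, 57], [0.642, -0.06, 0.2]), (289, [62, 66, 69], [0.642, -0.061, 0.19]), (290, [69, 74, 77], [0.641, -0.063, 0.171]), (292, [56, 61, 60], [0.64, -0.063, 0.168])]
106 [(287, [60, 60, 59], [0.643, -0.057, 0.211]), (288, [39, 38, 38], [0.643, -0.058, 0.2]), (289, [44, 43, 47], [0.642, -0.059, 0.19]), (290, [59, 65, 68], [0.642, -0.062, 0.17]), (291, [69, 75, 80], [0.642, -0.064, 0.155]), (292, [54, 58, 57], [0.64, -0.062, 0.167])]
108 [(287, [53, 52, 52], [0.643, -0.055, 0.211]), (288, [36, 35, 41], [0.643, -0.056, 0.
[... 474 characters left out ...]
, 44], [0.643, -0.055, 0.18]), (291, [46, 47, 107], [0.643, -0.056, 0.166]), (292, [43, 51, 192], [0.641, -0.056, 0.168])]
114 [(290, [58, 64, 66], [0.644, -0.054, 0.17]), (291, [50, 52, 109], [0.643, -0.055, 0.165]), (292, [41, 47, 193], [0.642, -0.054, 0.167])]
116 [(291, [64, 74, 116], [0.644, -0.054, 0.154]), (292, [46, 56, 195], [0.642, -0.052, 0.169])]
118 [(292, [56, 70, 189], [0.643, -0.05, 0.168])]
120 [(292, [62, 70, 182], [0.643, -0.048, 0.169])]
122 [(292, [61, 67, 180], [0.644, -0.047, 0.167])]
124 [(292, [59, 66, 178], [0.644, -0.045, 0.166])]
126 [(292, [63, 68, 179], [0.645, -0.043, 0.169])]
128 []
130 []
132 []
134 []
136 []
138 [(292, [52, 62, 201], [0.647, -0.031, 0.169])]
```

View pics/w12z.png

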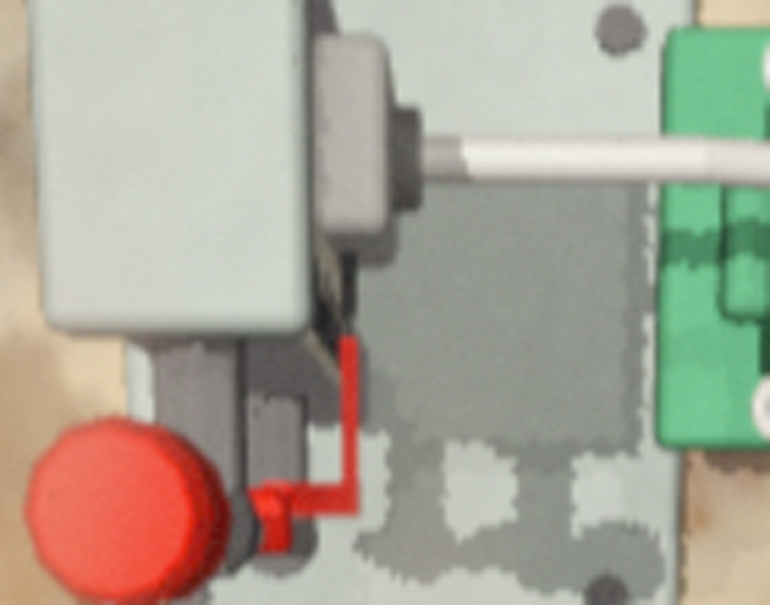

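View pics/s12z.png

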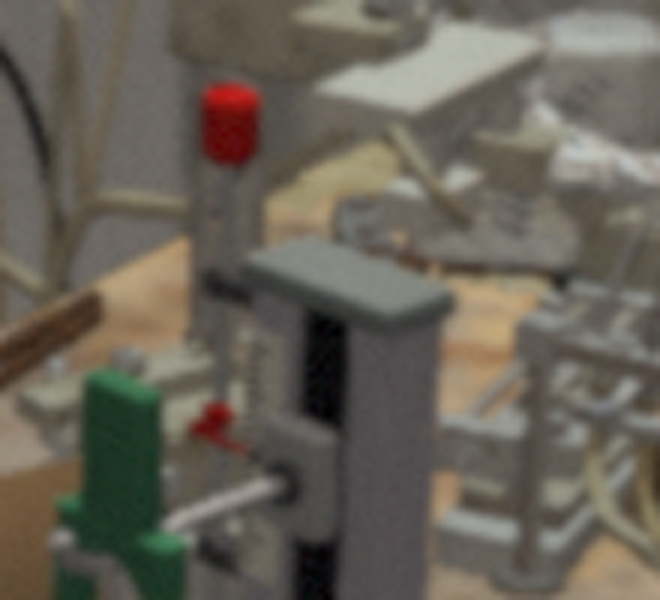

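The black pointer and the red tip line up end to end in the wrist zoom at (348,300–340). Both top surfaces read 0.167–0.169 m, so they are level within about 1 mm. The bracket hangs still and the arm is clear, so I'm handing in.

```bash
python3 - <<'E'
from h import *
print(r.close_job())
E
```

```text
the job is handed in; nothing more can be done
None
```

The bracket is hanging on the scale's hook and the red marker is set level with the black pointer. I handed the job in at about 20 s of the 64 s; no verdict is reported.

**What I did:** I gripped the bracket by its tab and threaded its window over the hook. I lowered it slowly until the spring carried nearly all the weight (about 0.3 N left on the gripper) and then let go. Then I gripped the knob, drew the marker down about 32.5 mm, released it and backed the arm clear.

**Last checks:**
- **Reading:** the hook is about 43 mm down, which is roughly 0.33 kg.
- **Marker:** the tops of the pointer and the marker tip both read 0.167–0.169 m in the last wrist view. They are level within about 1 mm, assuming the two are about equally thick.
- **Bracket:** it looked upright and unmoved in the views after release. I judged this from pictures and did not measure its speed.
- **Cup, crucible and wrench:** the arm never went near them, but I did not re-measure their positions at the end.

**Disagreements:**
- **Hook position:** the stand position fitted from its base plate put the hook about 7 mm off in y from direct depth measurements. I used the direct measurements, which agreed across two wrist views and the top view.
- **Knob grip:** the knob was about 2 mm off where I gripped it, giving a brief side force of about 7 N.

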